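Tip the tote, scoop the bushings, weigh the set

TASK

Tip the parts tote up by its steel handle as far as it goes so that the three bronze bushings roll down into its low corner, and let go: it stays tipped. Then take the hand scoop, scoop the bushings out of that corner and tip all three into the pan of the sprung scale, so that the pan sinks to its mark. Stand the scoop upright on the table again, never touch the bushings with the gripper itself, and do not shift the other things on the bench.

Things in the scene. Friction and masses are not known exactly. Their poses are not given: they have to be found in the camera images.
- tote (a joint): Hinge of the grey open-topped parts tote on its fixed black steel stand (235 x 150 mm), rad. 0 = level; grows as the far (handle) end is lifted; stop at 0.60 (34 degrees, fully tipped). It is stiff (friction about 2 N m) and stays where it is left; lifting at the handle takes 10 to 20 N.
- tote_hinge (a point): Point on the tote's hinge axis, 30 mm above the table: middle of the outer bottom edge of the tote's low end. Its axes turn with the tote: x along the tote's floor to the handle end, y along the hinge axis, z out of the floor. The low end faces the robot's right (about -y).
- tote_corner (a point): Middle of the tote's inside bottom edge at its low end; axes as tote_hinge. The inner floor is the plane z = 0, from the low wall at x = 0 to x = 200 mm; floor and walls 5 mm thick; walls stand 60 mm above the floor, the low end wall 90 mm. Inside it is 104 mm wide, but the lower side edges are bevelled at 45 degrees: flat floor 82 mm wide, full width from 11 mm up.
- tote_grip (a point): Middle of the tote's handle: a round steel bar 14 mm thick, straight for 80 mm along y, on two uprights on the far end wall, its centre 40 mm above the rim; 208 mm along x and 105 mm along z from tote_hinge. Axes as tote_hinge.
- scoop_grip (a point): Grip point of the loose aluminium hand scoop (250 g), on the axis of its black square upright post (24 x 24 mm, faces along x and y, from 50 to 125 mm above the blade's underside), 95 mm above the underside, 3 mm in +x from the blade's centre. Scoop axes: open lip to -x, back wall at +x, z up the post. A bridge over the blade, 34 mm long in x, top at 50 mm, carries the post.
- scoop_blade (a point): Centre of the top of the scoop's flat blade, 2 mm above its underside; axes as scoop_grip. Blade 88 mm long (lip at x = -44 mm, back wall at +44 mm), 76 mm wide, with 45 degree bevels to 95 mm overall width at 10 mm height; side walls 49 mm high from 22 mm behind the lip; 44 mm clear under the bridge. It fits the tote's trough.
- bush0_center (a point): Centre of one of three equal oiled bronze bushings (slippery, friction about 0.2): a tube 64 mm long, 26 mm in diameter, 180 g, with a dark bore; it lies in the tote and rolls. Its y axis is the tube's axis.
- bush1_center (a point): Centre of one of three equal oiled bronze bushings (slippery, friction about 0.2): a tube 64 mm long, 26 mm in diameter, 180 g, with a dark bore; it lies in the tote and rolls. Its y axis is the tube's axis.
- bush2_center (a point): Centre of one of three equal oiled bronze bushings (slippery, friction about 0.2): a tube 64 mm long, 26 mm in diameter, 180 g, with a dark bore; it lies in the tote and rolls. Its y axis is the tube's axis.
- pan_in (a point): Centre of the inner floor of the scale's steel pan; its axes are the scale's (z up). The open pan is 150 mm (x) by 125 mm (y) outside, walls 3 mm thick and 32 mm high above this floor. At rest unloaded the floor is 89 mm above the table. A slim fixed guide post, 105 mm tall, stands 17 mm beyond the pan's +x edge.
- pan (a joint): Travel of the sprung scale pan, m: 0 = empty, grows as it sinks; about 8 mm for each bushing (spring 220 N/m), 24 mm with all three; the mark on the guide post is at 20 mm. The stop is at 32 mm.
- washer: Bystander: brass lock washer lying flat, 72 mm outside diameter, 7 mm thick; origin under its centre.
- spare: Bystander: bronze hub bolt lying on the table, 119 mm long, 33 mm head; origin on the table under its middle, axis along its x.
- gauge: Bystander: chrome height gauge, base 90 x 75 mm, 300 mm tall; origin under its base.
- clamp: Bystander: black steel bench clamp with knurled screw, 150 mm long, 95 mm tall; origin under its middle.
- oil: Bystander: white oil bottle, 60 mm diameter, 150 mm tall; origin under its centre.

How it is judged:
On the way, in this order (a step that is already met when the one before it is completed fails the run):
1. the tote is tipped up (over 0.50 rad) and all three bushings lie in its low corner (centres within 90 mm of the low wall) (value of joint tote above 0.5 rad and x of each of bush0_center, bush1_center, bush2_center in the frame of tote_corner below 0.09 m), for 0.2 s.
2. at least one bushing is carried in the scoop, clear of the tote (((x of bush0_center in the frame of scoop_blade between -0.046 and 0.046 m and y of bush0_center in the frame of scoop_blade between -0.03 and 0.03 m and z of bush0_center in the frame of scoop_blade between 0.005 and 0.05 m) or (x of bush1_center in the frame of scoop_blade between -0.046 and 0.046 m and y of bush1_center in the frame of scoop_blade between -0.03 and 0.03 m and z of bush1_center in the frame of scoop_blade between 0.005 and 0.05 m) or (x of bush2_center in the frame of scoop_blade between -0.046 and 0.046 m and y of bush2_center in the frame of scoop_blade between -0.03 and 0.03 m and z of bush2_center in the frame of scoop_blade between 0.005 and 0.05 m)) and height (world z) of scoop_blade above 0.13 m and contact force between scoop and tote below 0.1 N), for 0.2 s.
3. all three bushings are in the pan and it has sunk to its mark (x of bush0_center in the frame of pan_in between -0.073 and 0.073 m and y of bush0_center in the frame of pan_in between -0.061 and 0.061 m and z of bush0_center in the frame of pan_in between 0 and 0.045 m and x of bush1_center in the frame of pan_in between -0.073 and 0.073 m and y of bush1_center in the frame of pan_in between -0.061 and 0.061 m and z of bush1_center in the frame of pan_in between 0 and 0.045 m and x of bush2_center in the frame of pan_in between -0.073 and 0.073 m and y of bush2_center in the frame of pan_in between -0.061 and 0.061 m and z of bush2_center in the frame of pan_in between 0 and 0.045 m and value of joint pan above 0.02 m), for 0.2 s.
At the end, for the whole second after the job is handed in: All three bushings lie at rest inside the scale pan, the pan has sunk at least 20 mm (to its mark), and the scoop stands upright (within 6 degrees) and still on the table, released. The tote may stay tipped (all of step 3 and angle between scoop_blade's own z axis and vertical below 0.1 rad and height (world z) of scoop_blade below 0.008 m and linear speed of scoop below 0.02 m/s and linear speed of each of bush0, bush1, bush2 below 0.03 m/s); the robot touches nothing.
It fails at once if a bushing is touched by the robot itself (over 0.5 N) (contact force between any of the fingers, the arm and bush0 above 0.5 N or contact force between any of the fingers, the arm and bush1 above 0.5 N or contact force between any of the fingers, the arm and bush2 above 0.5 N).
It fails at once if a bystander is shifted by more than 20 mm (distance of any of washer, spare, gauge, clamp, oil from where it was at the start of the episode above 0.02 m).
It also fails if it takes over 72 s, if anything falls off the work surface, if the arm or the gripper's body presses on something with over 40 N, if the wrist force passes 120 N, or if a joint passes its speed limit or range.

ROBOT

A 6-joint arm with a two-finger parallel gripper is mounted at the origin on the work surface. World frame = base frame: x ahead of the robot, y to its left, z up, the work surface at z = 0. Lengths are in m, angles in rad, forces in N, time in s.
With the tool pointing down it reaches from about 0.425 to 0.95 m from the base axis. Payload 3.5 kg.
Tool frame: the origin (TCP) lies midway between the tips of the shut fingers; the grasp point (between the pads) lies 19 mm behind it (ctrl.pinch_z is the distance from the TCP to the grasp point, in m); z points along the fingers, y is the line along which they close (so a half turn about z gives the same grasp; the last joint's range is limited). The gripper opens to 85 mm and grips with 20 to 120 N. Pads are 22 mm wide; open, the fingers measure 114 mm over their backs; the gripper's body (76 mm by 85 mm) begins 54 mm behind the grasp point. The pads swing forward as they close: fully open they stand 13 mm farther back than shut.
Start: joints at [-1.386, 0.286, 1.577, -0, 1.279, -0.15], TCP at [0.222, -0.637, 0.231] pointing down, gripper open.
Joint ranges: [-2.77, 2.77], [-0.9, 2.22], [0.21, 2.48], [-1.53, 4.67], [0.24, 2.81], [-2.84, 2.84]. Speed limits (rad/s): [2.79, 2.79, 3.14, 3.14, 3.14, 3.14].

INTERFACE

Orientations are given as a unit quaternion [x, y, z, w].
In Python, from plant import get_state, viewer, sign_off, ctrl gives the robot as it stands. The module is installed in compiled form; this text tells all that it offers.
- The arm moves only by the shell command python3 -m handwheel 'ROWS' [FORCE]. ROWS is JSON, a list that holds one entry, the list of rows, each a list of 5 numbers: the finger opening in m, from 0 to 0.0854, then the shift along the tool's x, y, z in m, then the turn about the tool's z in degrees. In form: [[[claw, x, y, z, spin], ...]]. A call has 1 to 12 rows; each row shifts and turns the commanded pose from where the row before left it, along the tool's axes as they then stand; what a row does not reach is not made up. A row lasts 1/12 s, in which the tool goes at most 41.7 mm and 7.16 degrees, less where a joint would pass 70% of its speed; a pose out of reach is approached as far as the arm can. A call is refused whole if a number of a shift passes 0.0417 or a number of a turn 7.16, either way. A call with a gripper value outside its range is refused whole. The fingers move at their own pace and stop on an object; FORCE is the grip in N (left out, the last holds). Time passes only in rows, so rows that do not move let the fingers close. It gives the time, the measured TCP pose, the force, the opening and the grip force at its end, in the units of the state.
- get_state(): the state, without advancing time (a new reading comes with each control period).
- viewer.read_camera(name): name is "scene" or "top" or "wrist"; returns the picture (384x512x3 uint8, blue, green, red); there is no depth.
- viewer.camera_params(name): a dict with "fov_y" (degrees; the focal length in pixels is half the picture's height over the tangent of half this angle, whatever the lens; pixels are square), "cx", "cy" (the principal point, pixels), "k1" (the pictures are not rectified: a ray, as slopes to the right and down, at radius r is drawn at 1 + k1 r^2 times it, then the intrinsics apply), "xyz" and "attitude" of the camera in the world; the wrist camera has in their place "hand_eye" (4x4, takes a point from camera to tool coordinates, whose origin is the TCP and whose axes are the flange's). Camera axes: x right, y up, looking along -z (the intrinsics and any distortion apply to the point x, -y, -z); pixel columns grow to the right and rows downward; lengths in m; the calibration is good to about 2 mm. A picture is of the moment at which its call begins: read the wrist's pose just before it. camera_params takes no time and is no camera call.
- sign_off(): hands the job in; it is judged then, once.
Trained networks look in the newest picture that a camera, given by its name, has taken for a name from the list of things; names that differ only in an ending like _2 or _b are one class to them, and where a whole thing is asked for, a point or a joint stands for the part that bears it (a point fixed in the world has none). Each returns a list of dicts, best first, with "confidence" (0 to 1); they miss things now and then, are a little off and sometimes report something else, mostly with a low value. They report only what shows in the picture. A call takes as long as a camera call.
- viewer.look_for(camera, name): "extent" ([left, top, width, height] as shares, 0 to 1, of the picture: columns of its width, rows of its height, round what is visible of it).
- viewer.outline_of(camera, name): "mask" (384x512 bool, what is visible of it) and "extent" ([left, top, width, height] as shares, 0 to 1, of the picture: columns of its width, rows of its height, round what is visible of it).
- viewer.pinpoint(camera, name): "xy" ([column, row] as shares, 0 to 1, of the picture: columns of its width, rows of its height: a listed point, or the origin of a listed thing).
The state is a dict: "time": time; "qpos": joint angles; "dq": joint speeds; "joint_efforts": joint torques, N m; "eef_pos": TCP position; "tcp_rot": TCP orientation; "contact_force": force on the tool from outside, world axes, zero at the start; "wrist_torque": the same for the moment, N m; "opening": opening from 0.0 (shut) to 1.0 (fully open); "finger_force": force on a finger pad.
Only numpy, scipy, OpenCV 4.12 (cv2) and the standard library are available. Lean on these libraries where they do the work, as an engineer would, in place of code of your own. Each camera call takes 0.05 s, during which the arm holds its last target. There are 200 camera calls.

## Working session

There is one attempt and no reset: what is moved stays moved. The work goes in short steps, Python scripts to look and compute and a shell command to move; the robot and the scene stay as the last step left them, time stands still between calls to the robot, and variables do not carry over. Pictures are saved under pics/ and viewed, at most 10 in all, crops included, and the job is handed in when it is done.

```bash
mkdir -p pics; cat > h.py <<'E'
import numpy as np, cv2
from scipy.spatial.transform import Rotation as R
from plant import get_state, viewer
def cam(n):
    p=viewer.camera_params(n); f=192/np.tan(np.radians(p["fov_y"])/2)
    if "hand_eye" in p:
        s=get_state(); T=np.eye(4); T[:3,:3]=R.from_quat(s["tcp_rot"]).as_matrix(); T[:3,3]=s["eef_pos"]; T=T@np.array(p["hand_eye"])
    else:
        T=np.eye(4); a=np.array(p["attitude"]); T[:3,:3]=a if a.shape==(3,3) else R.from_quat(a).as_matrix(); T[:3,3]=p["xyz"]
    return f,p["cx"],p["cy"],p["k1"],T
def ray(c,u,v):
    f,cx,cy,k,T=c; d=np.array([(u-cx)/f,(v-cy)/f]); s=d.copy()
    for _ in range(20): s=d/(1+k*(s@s))
    return T[:3,3],T[:3,:3]@np.array([s[0],-s[1],-1])
def onz(c,u,v,z):
    o,d=ray(c,u,v); return o+d*(z-o[2])/d[2]
def proj(c,P):
    f,cx,cy,k,T=c; q=np.linalg.inv(T)@np.append(P,1); s=np.array([q[0],-q[1]])/-q[2]; s=s*(1+k*(s@s)); return s*f+[cx,cy]
def tri(rs):
    A=np.zeros((3,3));b=np.zeros(3)
    for o,d in rs:
        d=d/np.linalg.norm(d);M=np.eye(3)-np.outer(d,d);A+=M;b+=M@o
    return np.linalg.solve(A,b)
E
python3 - <<'E'
from h import *
print(get_state())
im={}
for n in("scene","top"):
    im[n]=viewer.read_camera(n); cv2.imwrite(f"pics/{n}0.png",im[n]); print({k:np.round(v,3).tolist() for k,v in viewer.camera_params(n).items()})
C={n:cam(n) for n in im}
for t in["tote_hinge","tote_corner","tote_grip","scoop_grip","scoop_blade","bush0_center","pan_in","washer","spare","gauge","clamp","oil"]:
    for n in im:
        for r in viewer.pinpoint(n,t)[:3]:
            u,v=r["xy"][0]*512,r["xy"][1]*384
            print(t,n,round(r["confidence"],2),int(u),int(v),np.round(onz(C[n],u,v,0.05),3))
E
```

```text
{'time': 0.0, 'qpos': array([-1.38599391e+00,  2.87199769e-01,  1.57819781e+00, -1.30870858e-05,
        1.27857608e+00, -1.50011985e-01]), 'dq': array([ 0.00142811, -0.00180143, -0.00130117,  0.00028203,  0.00017778,
        0.00052661]), 'joint_efforts': array([ 7.15149071e-06, -4.05982876e+01, -2.92628074e+01, -1.43885995e-04,
        5.71145807e-03, -6.41840884e-06]), 'eef_pos': array([ 0.2216954 , -0.63685519,  0.22991317]), 'tcp_rot': array([ 9.86019095e-01,  1.66628110e-01, -2.69709293e-05, -1.19021226e-03]), 'contact_force': array([ 0.6603161 ,  0.06531925, -0.08920233]), 'wrist_torque': array([ 0.04726098, -0.06983746,  0.02500315]), 'finger_force': 0.0, 'opening': 1.001493498425719}
{'fov_y': 42.285, 'cx': 253.668, 'cy': 196.146, 'k1': 0.002, 'xyz': [1.002, -0.742, 1.246], 'attitude': [0.301, 0.069, 0.23, 0.923]}
{'fov_y': 51.227, 'cx': 265.302, 'cy': 194.949, 'k1': -0.029, 'xyz': [0.409, -0.001, 1.095], 'attitude': [-0.062, 0.061, 0.707, -0.702]}
tote_hinge scene 0.59 222 221 [ 0.572 -0.089  0.05 ]
tote_hinge top 0.75 293 206 [ 0.561 -0.073  0.05 ]
tote_hinge top 0.6 290 2
[... 539 characters left out ...]
r scene 0.62 230 204 [ 0.563 -0.028  0.05 ]
bush0_center scene 0.3 226 217 [ 0.576 -0.072  0.05 ]
bush0_center top 0.74 278 204 [ 0.567 -0.034  0.05 ]
bush0_center top 0.53 402 232 [ 0.49  -0.358  0.05 ]
pan_in scene 0.92 143 274 [ 0.469 -0.335  0.05 ]
washer scene 0.94 228 280 [ 0.679 -0.243  0.05 ]
washer top 0.92 347 169 [ 0.66  -0.221  0.05 ]
spare scene 0.7 289 165 [0.651 0.191 0.05 ]
spare top 0.78 180 177 [0.643 0.227 0.05 ]
gauge scene 0.59 197 336 [ 0.686 -0.413  0.05 ]
gauge top 0.75 410 169 [ 0.661 -0.391  0.05 ]
clamp scene 0.63 314 129 [0.657 0.368 0.05 ]
clamp top 0.6 112 181 [0.633 0.41  0.05 ]
oil scene 0.83 325 172 [0.761 0.215 0.05 ]
oil top 0.65 174 145 [0.733 0.247 0.05 ]
```

```bash
sleep 1
```

```text
(no output)
```

View pics/scene0.png

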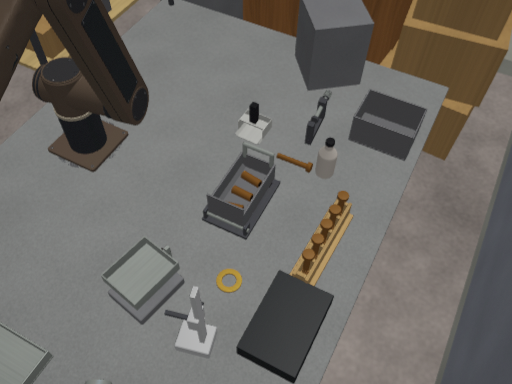

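View pics/top0.png

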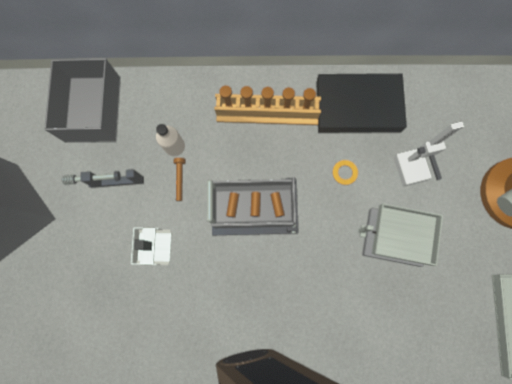

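Top view: tote with bushings at about (232,204), (255,204), (277,204), low wall at about column 295; scoop at (152,246), pan at (405,235), gauge (413,165), washer (346,172). I'll zoom in to get the scoop's and tote's orientation.

```bash
python3 - <<'E'
from h import *
s=cv2.imread("pics/scene0.png");t=cv2.imread("pics/top0.png")
f=lambda im,a,b,w,h,k:cv2.resize(im[b:b+h,a:a+w],(w*k,h*k),interpolation=cv2.INTER_CUBIC)
A=np.hstack([f(s,185,85,130,75,3),f(t,110,210,130,75,3)]);B=np.hstack([f(s,190,140,130,100,3),f(t,200,165,130,100,3)])
cv2.imwrite("pics/crop0.png",np.vstack([A,B]))
E
```

```text
(no output)
```

View pics/crop0.png

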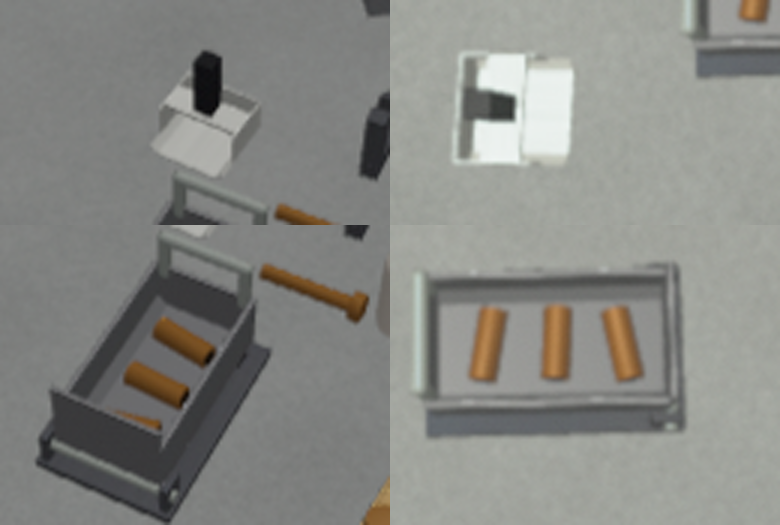

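Scoop's lip points to -y (right in the top view), its post leaning out at about (141,241); the tote's handle is at +y, and the bushings lie across it, the nearest about 40 mm from the low wall.

```bash
python3 - <<'E'
from h import *
C={n:cam(n) for n in("scene","top")}
def P(n,l):
    o={}
    for c in("scene","top"):
        viewer.read_camera(c) if 0 else None
    return tri([ray(C[c],*l[c]) for c in l])
L=dict(hinge=((222,221),(291.5,205.5),.03),corner=((225,216),(292,206),.035),grip=((258,151),None,.135),sgrip=((254,110),(141,241),.095),sblade=((251,131),(154,244),.002),pan=((143,274),(405,236),.089))
for k,(a,b,z) in L.items():
    print(k,np.round(onz(C["scene"],*a,z),3),np.round(onz(C["top"],*b,z),3) if b else "")
for u in(232,255,277): print("b",np.round(onz(C["top"],u,204.5,.048),3))
for u,v,z in[(296.7,178.3,.125),(297.3,224,.125),(215.7,181.7,.095),(208,222,.135),(208.5,181.5,.135)]: print(np.round(onz(C["top"],u,v,z),3))
# scoop blade/pan edges
for u,v,z in[(132.5,228),(132,264),(171,230),(169,264)]and[(172,231,.01),(171,263,.01),(133,228,.05),(132,264,.05),(378,206,.121),(440,214,.121),(437,265,.121),(372,258,.121)]: print(np.round(onz(C["top"],u,v,z),3))
for n in("scoop_grip","pan_in","tote_grip"):
    r=viewer.outline_of("top",n)
    for q in r[:1]:
        m=q["mask"].astype(np.uint8); p=np.argwhere(m)[:,::-1].astype(np.float32); print(n,q["confidence"],cv2.minAreaRect(p))
E
```

```text
hinge [ 0.562 -0.078  0.03 ] [ 0.567 -0.07   0.03 ]
corner [ 0.563 -0.061  0.035] [ 0.565 -0.071  0.035]
grip [0.57  0.129 0.135] 
sgrip [0.461 0.312 0.095] [0.471 0.311 0.095]
sblade [0.456 0.303 0.002] [0.469 0.304 0.002]
pan [ 0.485 -0.347  0.089] [ 0.479 -0.35   0.089]
b [0.569 0.088 0.048]
b [0.568 0.027 0.048]
b [ 0.568 -0.031  0.048]
[ 0.621 -0.078  0.125]
[ 0.508 -0.077  0.125]
[0.621 0.126 0.095]
[0.513 0.138 0.135]
[0.613 0.139 0.135]
[0.503 0.254 0.01 ]
[0.417 0.254 0.01 ]
[0.508 0.348 0.05 ]
[0.415 0.346 0.05 ]
[ 0.551 -0.277  0.121]
[ 0.53  -0.43   0.121]
[ 0.406 -0.412  0.121]
[ 0.424 -0.256  0.121]
scoop_grip 0.63 ((150.5360870361328, 246.20619201660156), (38.505699157714844, 37.14346694946289), 2.602562189102173)
pan_in 0.78 ((407.5, 234.00001525878906), (66.9724349975586, 52.04111099243164), 10.491477012634277)
tote_grip 0.8 ((251.16787719726562, 202.14456176757812), (49.232906341552734, 89.3512954711914), 87.92996978759766)
```

```bash
cat >> h.py <<'E'
def yaw(s): m=R.from_quat(s["tcp_rot"]).as_matrix(); return np.degrees(np.arctan2(m[1,0],m[0,0]))
def plan(way,p=None,a=None):
    "way: list of (xyz, dyaw_ccw_deg, nrows, claw); prints rows"
    s=get_state(); p=np.array(s["eef_pos"] if p is None else p,float); a=yaw(s) if a is None else a
    rows=[]
    for q,dy,n,c in way:
        for i in range(n):
            d=(np.array(q)-p)/(n-i); t=np.radians(a); r=[round(x,3) for x in(d[0]*np.cos(t)+d[1]*np.sin(t),d[0]*np.sin(t)-d[1]*np.cos(t),-d[2])]
            p=p+[r[0]*np.cos(t)+r[1]*np.sin(t),r[0]*np.sin(t)-r[1]*np.cos(t),-r[2]]
            w=round(-dy/n,2); a-=w; rows.append([c]+[float(x) for x in r]+[w])
    for i in range(0,len(rows),12): print(str([rows[i:i+12]]).replace(" ",""))
    print("end",np.round(p,4),round(a,2))
E
python3 - <<'E'
from h import *
plan([([.52,-.15,.26],125.4,18,.085),([.467,.312,.23],125.4,18,.085)])
E
```

```text
[[[0.085,0.025,-0.02,-0.002,-6.97],[0.085,0.027,-0.017,-0.002,-6.97],[0.085,0.029,-0.014,-0.002,-6.97],[0.085,0.03,-0.01,-0.002,-6.97],[0.085,0.031,-0.006,-0.001,-6.97],[0.085,0.032,-0.003,-0.002,-6.97],[0.085,0.032,0.001,-0.001,-6.97],[0.085,0.031,0.005,-0.002,-6.97],[0.085,0.03,0.009,-0.001,-6.97],[0.085,0.029,0.013,-0.002,-6.97],[0.085,0.027,0.016,-0.001,-6.97],[0.085,0.025,0.019,-0.002,-6.97]]]
[[[0.085,0.023,0.022,-0.001,-6.97],[0.085,0.02,0.025,-0.002,-6.97],[0.085,0.017,0.027,-0.001,-6.97],[0.085,0.013,0.029,-0.002,-6.97],[0.085,0.01,0.03,-0.001,-6.97],[0.085,0.006,0.031,-0.002,-6.97],[0.085,0.017,0.019,0.002,-6.97],[0.085,0.015,0.021,0.002,-6.97],[0.085,0.012,0.023,0.002,-6.97],[0.085,0.009,0.024,0.002,-6.97],[0.085,0.006,0.025,0.002,-6.97],[0.085,0.003,0.026,0.002,-6.97]]]
[[[0.085,0.0,0.026,0.002,-6.97],[0.085,-0.003,0.026,0.001,-6.97],[0.085,-0.006,0.025,0.002,-6.97],[0.085,-0.009,0.024,0.001,-6.97],[0.085,-0.012,0.023,0.002,-6.97],[0.085,-0.015,0.021,0.001,-6.97],[0.085,-0.017,0.019,0.002,-6.97],[0.085,-0.019,0.017,0.001,-6.97],[0.085,-0.021,0.015,0.002,-6.97],[0.085,-0.023,0.012,0.001,-6.97],[0.085,-0.025,0.009,0.002,-6.97],[0.085,-0.025,0.006,0.001,-6.97]]]
end [0.4667 0.312  0.2303] 270.1
```

```bash
python3 -m handwheel '[[[0.085,0.025,-0.02,-0.002,-6.97],[0.085,0.027,-0.017,-0.002,-6.97],[0.085,0.029,-0.014,-0.002,-6.97],[0.085,0.03,-0.01,-0.002,-6.97],[0.085,0.031,-0.006,-0.001,-6.97],[0.085,0.032,-0.003,-0.002,-6.97],[0.085,0.032,0.001,-0.001,-6.97],[0.085,0.031,0.005,-0.002,-6.97],[0.085,0.03,0.009,-0.001,-6.97],[0.085,0.029,0.013,-0.002,-6.97],[0.085,0.027,0.016,-0.001,-6.97],[0.085,0.025,0.019,-0.002,-6.97]]]'
python3 -m handwheel '[[[0.085,0.023,0.022,-0.001,-6.97],[0.085,0.02,0.025,-0.002,-6.97],[0.085,0.017,0.027,-0.001,-6.97],[0.085,0.013,0.029,-0.002,-6.97],[0.085,0.01,0.03,-0.001,-6.97],[0.085,0.006,0.031,-0.002,-6.97],[0.085,0.017,0.019,0.002,-6.97],[0.085,0.015,0.021,0.002,-6.97],[0.085,0.012,0.023,0.002,-6.97],[0.085,0.009,0.024,0.002,-6.97],[0.085,0.006,0.025,0.002,-6.97],[0.085,0.003,0.026,0.002,-6.97]]]'
python3 -m handwheel '[[[0.085,0.0,0.026,0.002,-6.97],[0.085,-0.003,0.026,0.001,-6.97],[0.085,-0.006,0.025,0.002,-6.97],[0.085,-0.009,0.024,0.001,-6.97],[0.085,-0.012,0.023,0.002,-6.97],[0.085,-0.015,0.021,0.001,-6.97],[0.085,-0.017,0.019,0.002,-6.97],[0.085,-0.019,0.017,0.001,-6.97],[0.085,-0.021,0.015,0.002,-6.97],[0.085,-0.023,0.012,0.001,-6.97],[0.085,-0.025,0.009,0.002,-6.97],[0.085,-0.025,0.006,0.001,-6.97]]]'
python3 - <<'E'
from h import *
s=get_state();print(s["time"],s["eef_pos"],yaw(s),s["qpos"])
c=cam("wrist");im=viewer.read_camera("wrist");cv2.imwrite("pics/w1.png",im)
for t,z in(("scoop_grip",.095),("scoop_blade",.002)):
    for r in viewer.pinpoint("wrist",t)[:2]:
        u,v=r["xy"][0]*512,r["xy"][1]*384; print(t,r["confidence"],int(u),int(v),onz(c,u,v,z))
for y in(.25,.35):print(proj(c,[.467,y,0]))
E
```

```text
time: 2.45
eef_pos: [0.4214, -0.3114, 0.2515]
tcp_rot: [0.621, 0.783, -0.0, 0.0]
contact_force: [1.3, -0.3, 0.7]
opening: 0.995
finger_force: 0.0
time: 3.45
eef_pos: [0.5026, 0.0051, 0.2485]
tcp_rot: [-0.059, 0.998, -0.0, 0.0]
contact_force: [0.4, -0.1, -0.8]
opening: 0.995
finger_force: 0.0
time: 4.45
eef_pos: [0.4664, 0.3134, 0.2303]
tcp_rot: [0.71, -0.704, 0.0, -0.0]
contact_force: [0.6, -0.3, 0.8]
opening: 0.996
finger_force: 0.0
4.45 [0.46637697 0.31339343 0.23032205] -89.5435849460137 [ 4.11114973e-01  3.86830368e-02  1.85901837e+00  4.98473592e-06
  1.24364957e+00 -2.73844522e+00]
scoop_grip 0.76 259 177 [0.4611879  0.30672534 0.095     ]
[254.84056077 118.17519563]
[254.31998401 192.74806525]
```

View pics/w1.png

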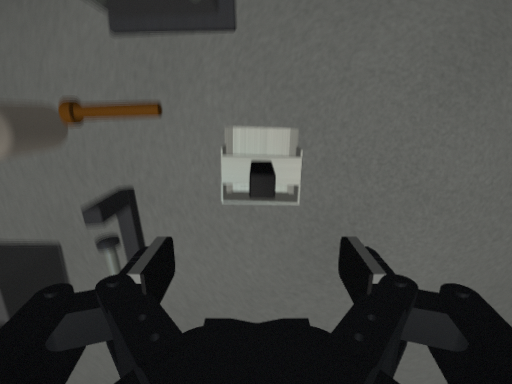

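The wrist view shows the scoop square to the image: post at about columns 249–275, rows 163–197, lip up at row 127, walls at columns 221–302.

```bash
python3 - <<'E'
from h import *
c=cam("wrist")
for u,v,z in((262,180,.11),(221,204,.051),(302,204,.051),(232,127,.005),(299,127,.005)):print(onz(c,u,v,z))
for y in(.299,.323):
  for z in(.05,.125):
    print(y,z,[proj(c,[x,y,z]).round() for x in(.454,.478)])
E
```

```text
[0.45890864 0.3056033  0.11      ]
[0.5068157  0.34942598 0.051     ]
[0.40897153 0.34905053 0.051     ]
[0.49568452 0.26068944 0.005     ]
[0.40973968 0.26028993 0.005     ]
0.299 0.05 [array([265., 163.]), array([245., 163.])]
0.299 0.125 [array([268., 177.]), array([241., 177.])]
0.323 0.05 [array([265., 183.]), array([245., 183.])]
0.323 0.125 [array([267., 202.]), array([242., 202.])]
```

```bash
python3 - <<'E'
from h import *
plan([([.459,.307,.079],-.45,6,.085)])
E
```

```text
[[[0.085,0.001,0.001,0.025,0.07],[0.085,0.001,0.001,0.025,0.07],[0.085,0.001,0.001,0.025,0.07],[0.085,0.001,0.001,0.025,0.07],[0.085,0.001,0.002,0.026,0.07],[0.085,0.001,0.001,0.025,0.07]]]
end [0.4592 0.3072 0.0792] -90.22
```

```bash
python3 -m handwheel '[[[0.085,0.001,0.001,0.025,0.07],[0.085,0.001,0.001,0.025,0.07],[0.085,0.001,0.001,0.025,0.07],[0.085,0.001,0.001,0.025,0.07],[0.085,0.001,0.002,0.026,0.07],[0.085,0.001,0.001,0.025,0.07],[0.06,0,0,0,0],[0.02,0,0,0,0],[0.01,0,0,0,0],[0.01,0,0,0,0],[0.01,0,0,0,0]]]' 60
python3 - <<'E'
from h import *
plan([([.459,.307,.24],-180,6,.01)][:0]+[([.459,.307,.24],0,5,.01),([.567,-.02,.24],-180,26,.01)],p=[.459,.307,.079])
E
```

```text
time: 5.52
eef_pos: [0.4613, 0.3066, 0.0816]
tcp_rot: [-0.705, 0.709, -0.001, 0.002]
contact_force: [-0.5, -0.2, 0.3]
opening: 0.293
finger_force: 0.0
[[[0.01,-0.0,0.0,-0.032,0.0],[0.01,-0.0,0.0,-0.032,0.0],[0.01,-0.0,0.0,-0.032,0.0],[0.01,-0.0,0.0,-0.032,0.0],[0.01,-0.0,0.0,-0.033,0.0],[0.01,0.013,-0.004,0.0,6.92],[0.01,0.012,-0.006,0.0,6.92],[0.01,0.011,-0.007,0.0,6.92],[0.01,0.01,-0.008,0.0,6.92],[0.01,0.009,-0.01,0.0,6.92],[0.01,0.008,-0.011,0.0,6.92],[0.01,0.007,-0.011,0.0,6.92]]]
[[[0.01,0.005,-0.012,0.0,6.92],[0.01,0.004,-0.013,0.0,6.92],[0.01,0.002,-0.013,0.0,6.92],[0.01,0.0,-0.013,0.0,6.92],[0.01,-0.001,-0.013,0.0,6.92],[0.01,-0.003,-0.013,0.0,6.92],[0.01,-0.004,-0.013,0.0,6.92],[0.01,-0.006,-0.012,0.0,6.92],[0.01,-0.007,-0.011,0.0,6.92],[0.01,-0.008,-0.01,0.0,6.92],[0.01,-0.01,-0.009,0.0,6.92],[0.01,-0.011,-0.008,0.0,6.92]]]
[[[0.01,-0.011,-0.007,0.0,6.92],[0.01,-0.012,-0.005,0.0,6.92],[0.01,-0.013,-0.004,0.0,6.92],[0.01,-0.013,-0.002,0.0,6.92],[0.01,-0.013,-0.001,0.0,6.92],[0.01,-0.013,0.001,0.0,6.92],[0.01,-0.013,0.003,0.0,6.92]]]
end [ 0.5667 -0.0198  0.24  ] -270.26
```

```bash
python3 -m handwheel '[[[0.01,0,0,0,0],[0.01,0,0,-0.032,0.0],[0.01,0,0,-0.032,0.0],[0.01,0,0,-0.032,0.0],[0.01,0,0,-0.032,0.0],[0.01,0,0,-0.033,0.0],[0.01,0.013,-0.004,0.0,6.92],[0.01,0.012,-0.006,0.0,6.92],[0.01,0.011,-0.007,0.0,6.92],[0.01,0.01,-0.008,0.0,6.92],[0.01,0.009,-0.01,0.0,6.92],[0.01,0.008,-0.011,0.0,6.92]]]' 60
python3 -m handwheel '[[[0.01,0.007,-0.011,0.0,6.92],[0.01,0.005,-0.012,0.0,6.92],[0.01,0.004,-0.013,0.0,6.92],[0.01,0.002,-0.013,0.0,6.92],[0.01,0.0,-0.013,0.0,6.92],[0.01,-0.001,-0.013,0.0,6.92],[0.01,-0.003,-0.013,0.0,6.92],[0.01,-0.004,-0.013,0.0,6.92],[0.01,-0.006,-0.012,0.0,6.92],[0.01,-0.007,-0.011,0.0,6.92],[0.01,-0.008,-0.01,0.0,6.92],[0.01,-0.01,-0.009,0.0,6.92]]]'
python3 -m handwheel '[[[0.01,-0.011,-0.008,0.0,6.92],[0.01,-0.011,-0.007,0.0,6.92],[0.01,-0.012,-0.005,0.0,6.92],[0.01,-0.013,-0.004,0.0,6.92],[0.01,-0.013,-0.002,0.0,6.92],[0.01,-0.013,-0.001,0.0,6.92],[0.01,-0.013,0.001,0.0,6.92],[0.01,-0.013,0.003,0.0,6.92]]]'
python3 - <<'E'
from h import *
s=get_state();print(s["time"],s["eef_pos"],yaw(s),s["qpos"])
a=viewer.read_camera("scene");b=viewer.read_camera("top");c=cam("wrist");w=viewer.read_camera("wrist")
f=lambda im,a,b,w,h,k:cv2.resize(im[b:b+h,a:a+w],(w*k,h*k),interpolation=cv2.INTER_CUBIC)
cv2.imwrite("pics/m2.png",np.vstack([np.hstack([f(a,170,100,130,140,3)[:,:390],f(b,190,140,130,140,3)]),cv2.resize(w,(780,585))])[:1005][:,:])
cv2.imwrite("pics/m2.png",np.hstack([f(a,170,100,130,140,3),cv2.resize(w,(410,308+112))]))
E
```

```text
time: 6.52
eef_pos: [0.4847, 0.2297, 0.24]
tcp_rot: [-0.405, 0.914, 0.0, -0.0]
contact_force: [-0.1, 0.1, -3.3]
opening: 0.275
finger_force: 59.5
time: 7.52
eef_pos: [0.5346, 0.0795, 0.2399]
tcp_rot: [0.302, 0.953, -0.0, -0.001]
contact_force: [-0.4, -0.7, -2.2]
opening: 0.277
finger_force: 59.5
time: 8.18
eef_pos: [0.5672, -0.0211, 0.2399]
tcp_rot: [0.711, 0.704, -0.0, -0.001]
contact_force: [-0.1, -0.6, -2.5]
opening: 0.275
finger_force: 59.5
8.1833 [ 0.56717559 -0.02110469  0.23988219] 89.42707820301887 [-2.15938399e-01  4.44645150e-02  1.83524838e+00  4.56001203e-05
  1.26309462e+00 -2.05953037e-01]
```

View pics/m2.png

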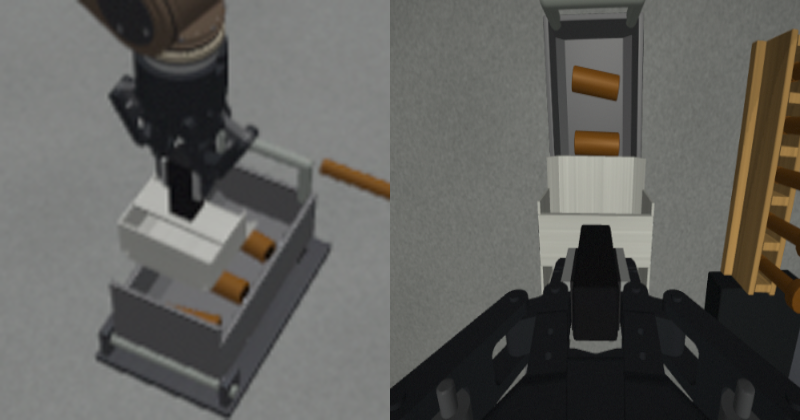

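```bash
python3 - <<'E'
from h import *
c=cam("wrist"); w=viewer.read_camera("wrist"); cv2.imwrite("pics/w3.png",w)
q=lambda u,v:((u-390)/.8008,v/1.094)
for n,p,z in(("floorL",(565,40),.035),("floorR",(623,40),.035),("floorL2",(567,150),.035),("floorR2",(622,150),.035),("rimL",(545,22),.095),("rimR",(641,22),.095),("b2",(596,84),.048),("b1",(597,143),.048),("lipL",(549,157),.165),("lipR",(645,157),.165)):
    print(n,onz(c,*q(*p),z).round(4))
for t,z in(("tote_grip",.135),("bush0_center",.048),("scoop_blade",.163),("scoop_grip",.256)):
    for r in viewer.pinpoint("wrist",t)[:2]: print(t,r["confidence"],onz(c,r["xy"][0]*512,r["xy"][1]*384,z).round(4))
E
```

```text
floorL [0.5231 0.1316 0.035 ]
floorR [0.6047 0.1313 0.035 ]
floorL2 [0.5223 0.0193 0.035 ]
floorR2 [0.6063 0.0191 0.035 ]
rimL [0.5079 0.1313 0.095 ]
rimR [0.6184 0.1309 0.095 ]
b2 [0.5667 0.0869 0.048 ]
b1 [0.568  0.0276 0.048 ]
lipL [0.5211 0.0251 0.165 ]
lipR [0.6134 0.0249 0.165 ]
scoop_blade 0.81 [ 0.5641 -0.0192  0.163 ]
scoop_grip 0.87 [ 0.5652 -0.0197  0.256 ]
```

```bash
python3 -m handwheel '[[[0.01,0.003,-0.003,0.030,-0.6],[0.01,0,0,0.035,0],[0.01,0,0,0.023,0],[0.01,0,0,0.008,0],[0.01,0,0,0.004,0],[0.01,0,0,0,0]]]' 60
python3 -m handwheel '[[[0.01,0.006,0,0,0],[0.01,0.012,0,0,0],[0.01,0.015,0,0,0],[0.01,0.013,0,0,0],[0.01,0.009,0,0,0],[0.01,0.005,0,0,0],[0.01,0.002,0,0,0]]]'
python3 - <<'E'
from h import *
c=cam("wrist"); w=viewer.read_camera("wrist"); cv2.imwrite("pics/w4.png",w);t=viewer.read_camera("top")
s=cv2.resize(viewer.read_camera("scene")[100:240,170:300],(390,420))
cv2.imwrite("pics/m4.png",np.hstack([s,cv2.resize(w,(410,420))]))
E
```

```text
time: 9.08
eef_pos: [0.5653, -0.0177, 0.1426]
tcp_rot: [0.704, 0.71, -0.0, 0.0]
contact_force: [-2.7, -0.4, 3.5]
opening: 0.271
finger_force: 60.2
time: 9.67
eef_pos: [0.5661, 0.046, 0.1425]
tcp_rot: [0.704, 0.71, 0.002, 0.002]
contact_force: [1.8, -0.6, 6.0]
opening: 0.274
finger_force: 60.5
```

View pics/m4.png

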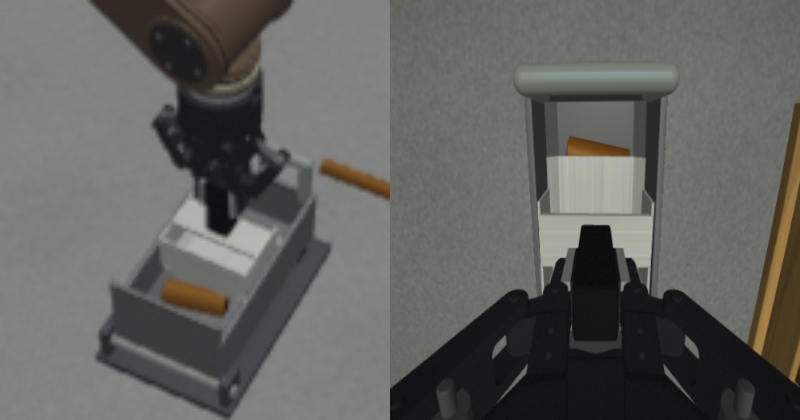

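Scoop sits on the bushings' tops. Bushing 0, at crop (195,297), now peeks out behind the scoop's back wall; the handle is just ahead.

```bash
python3 - <<'E'
from h import *
c=cam("scene")
print(onz(c,235,199,.055),onz(c,235.7,204.3,.055))
w=cam("wrist"); print(onz(w,(598-390)/.8,145/1.094,.055))
for n in("scene",):
  for r in viewer.pinpoint(n,"bush0_center")[:4]: print(r["confidence"],onz(c,r["xy"][0]*512,r["xy"][1]*384,.048))
E
```

```text
[ 0.56613569 -0.0062611   0.055     ] [ 0.57721953 -0.02198876  0.055     ]
[0.5674902 0.0991567 0.055    ]
0.74 [ 0.55491592 -0.00415108  0.048     ]
0.73 [ 0.67417054 -0.25383517  0.048     ]
```

```bash
python3 -m handwheel '[[[0.01,0,0,-0.012,0],[0.01,-0.020,-0.001,0,0],[0.01,-0.024,0,0,0],[0.01,-0.020,0,0,0],[0.01,0,0,0.008,0],[0.01,0,0,0.004,0]]]'
python3 -m handwheel '[[[0.01,0.006,0,0,0],[0.01,0.012,0,0,0],[0.01,0.014,0,0,0],[0.01,0.015,0,0,0],[0.01,0.015,0,0,0],[0.01,0.013,0,0,0],[0.01,0.010,0,0,0],[0.01,0.006,0,0,0],[0.01,0.003,0,0,0],[0.01,0.001,0,0,0]]]'
python3 -m handwheel '[[[0.01,0,0,-0.016,0],[0.01,-0.025,0,0,0],[0.01,-0.035,0,0,0],[0.01,-0.03,0,0,0],[0.01,-0.006,0,0,0]]]'
python3 - <<'E'
from h import *
print(get_state()["eef_pos"])
c=cam("wrist"); w=viewer.read_camera("wrist"); 
s=cv2.resize(viewer.read_camera("scene")[100:240,170:300],(390,420))
cv2.imwrite("pics/m5.png",np.hstack([s,cv2.resize(w,(410,420))]))
for n in("wrist","scene"):
  for r in viewer.pinpoint(n,"bush0_center")[:4]: print(n,r["confidence"],onz(cam(n),r["xy"][0]*512,r["xy"][1]*384,.048))
E
```

```text
time: 10.37
eef_pos: [0.5645, -0.0206, 0.1424]
tcp_rot: [0.705, 0.709, -0.0, 0.001]
contact_force: [-4.8, -1.8, 21.8]
opening: 0.276
finger_force: 62.7
time: 11.2
eef_pos: [0.5637, 0.0769, 0.1426]
tcp_rot: [0.704, 0.71, 0.001, 0.001]
contact_force: [-0.1, -1.0, 7.3]
opening: 0.274
finger_force: 60.9
time: 11.62
eef_pos: [0.5641, -0.0225, 0.156]
tcp_rot: [0.706, 0.709, 0.001, 0.001]
contact_force: [3.1, 0.5, -2.3]
opening: 0.275
finger_force: 60.3
[ 0.56407453 -0.02248811  0.15601886]
wrist 0.75 [0.55656668 0.04448721 0.048     ]
scene 0.4 [ 0.57095973 -0.06824914  0.048     ]
scene 0.38 [0.55894743 0.04107715 0.048     ]
```

View pics/m5.png

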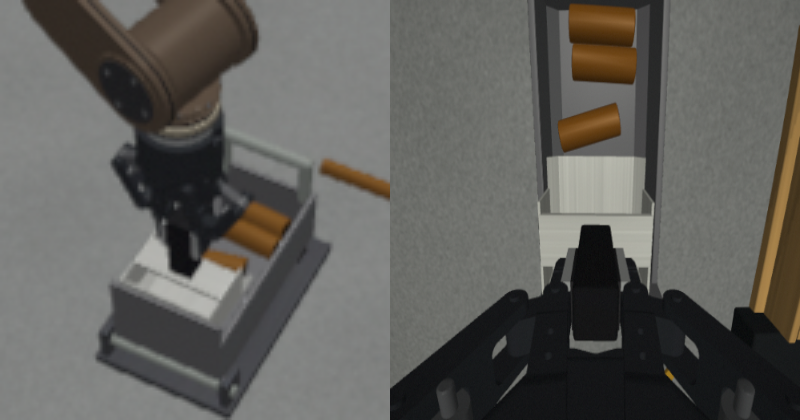

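Bushings 1 and 2 lie at the far wall; bushing 0 lies skewed just ahead of the lip (crop (590,127)), so the low end is now free. I'll set the scoop down there, lip uphill, and tip the tote.

```bash
python3 -m handwheel '[[[0.01,-0.002,0,0.015,0],[0.01,0,0,0.015,0],[0.01,0,0,0.007,0],[0.01,0,0,0.003,0],[0.01,0,0,0,0],[0.085,0,0,0,0],[0.085,0,0,0,0],[0.085,0,0,0,0],[0.085,0,0,-0.02,0],[0.085,0,0,-0.04,0],[0.085,0,0,-0.04,0]]]'
python3 - <<'E'
from h import *
s=get_state();p=s["eef_pos"];print(p,yaw(s))
c=cam("wrist"); w=viewer.read_camera("wrist"); cv2.imwrite("pics/w6.png",w);viewer.read_camera("scene")
for n in("wrist","scene"):
  for t,z in(("bush0_center",.048),("tote_grip",.135),("scoop_blade",.037),("scoop_grip",.13)):
    for r in viewer.pinpoint(n,t)[:3]: print(n,t,r["confidence"],onz(cam(n),r["xy"][0]*512,r["xy"][1]*384,z).round(4))
E
```

```text
time: 12.73
eef_pos: [0.5612, -0.0221, 0.2147]
tcp_rot: [0.705, 0.709, -0.002, -0.003]
contact_force: [0.2, -0.2, 0.1]
opening: 0.998
finger_force: 0.0
[ 0.56122054 -0.02212481  0.21473099] 90.34723356663942
wrist bush0_center 0.93 [0.5647 0.0429 0.048 ]
wrist scoop_blade 0.58 [ 0.5648 -0.0176  0.037 ]
wrist scoop_grip 0.92 [ 0.5671 -0.0195  0.13  ]
scene bush0_center 0.49 [0.5575 0.0424 0.048 ]
scene bush0_center 0.21 [0.5271 0.0468 0.048 ]
scene tote_grip 0.96 [0.5673 0.1246 0.135 ]
scene scoop_blade 0.79 [ 0.5667 -0.0245  0.037 ]
scene scoop_grip 0.71 [ 0.5588 -0.0149  0.13  ]
```

View pics/w6.png

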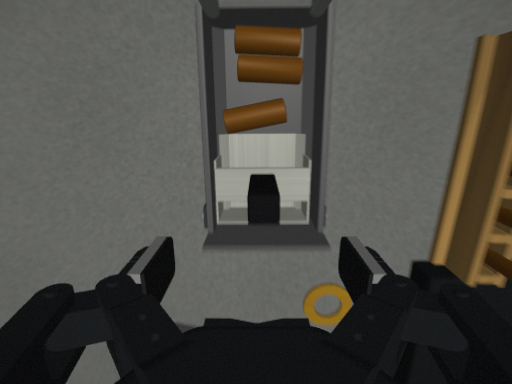

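The scoop stands level in the low end (rows 133–225), with all three bushings uphill of its lip. Next comes the handle.

```bash
python3 - <<'E'
from h import *
plan([([.564,.131,.19],-90.3,13,.085),([.564,.131,.116],0,4,.085)])
th=[.04,.13,.24,.35,.46,.55,.60,.605]
print("arc")
plan([([.564,-.077+.233*np.cos(.4676+t),.03-.019+.233*np.sin(.4676+t)],0,1,.0) for t in th],p=[.564,.131,.116],a=0)
E
```

```text
[[[0.085,0.012,0.0,0.002,6.95],[0.085,0.012,-0.001,0.002,6.95],[0.085,0.011,-0.003,0.002,6.95],[0.085,0.011,-0.004,0.002,6.95],[0.085,0.011,-0.005,0.002,6.95],[0.085,0.01,-0.007,0.002,6.95],[0.085,0.009,-0.008,0.002,6.95],[0.085,0.008,-0.009,0.002,6.95],[0.085,0.007,-0.009,0.002,6.95],[0.085,0.005,-0.01,0.002,6.95],[0.085,0.004,-0.011,0.001,6.95],[0.085,0.003,-0.011,0.002,6.95]]]
[[[0.085,0.002,-0.012,0.001,6.95],[0.085,-0.0,-0.0,0.019,0.0],[0.085,-0.0,-0.0,0.018,0.0],[0.085,-0.0,-0.0,0.019,0.0],[0.085,-0.0,-0.0,0.018,0.0]]]
end [0.5642 0.1308 0.1164] 0.01
arc
[[[0.0,0.0,0.004,-0.008,0.0],[0.0,0.0,0.011,-0.018,0.0],[0.0,0.0,0.016,-0.02,0.0],[0.0,0.0,0.018,-0.019,0.0],[0.0,0.0,0.019,-0.016,0.0],[0.0,0.0,0.018,-0.012,0.0],[0.0,0.0,0.01,-0.006,0.0],[0.0,0.0,0.001,-0.001,0.0]]]
end [0.564 0.034 0.216] 0.0
```

```bash
python3 -m handwheel '[[[0.085,0.012,0.0,0.002,6.95],[0.085,0.012,-0.001,0.002,6.95],[0.085,0.011,-0.003,0.002,6.95],[0.085,0.011,-0.004,0.002,6.95],[0.085,0.011,-0.005,0.002,6.95],[0.085,0.01,-0.007,0.002,6.95],[0.085,0.009,-0.008,0.002,6.95],[0.085,0.008,-0.009,0.002,6.95],[0.085,0.007,-0.009,0.002,6.95],[0.085,0.005,-0.01,0.002,6.95],[0.085,0.004,-0.011,0.001,6.95],[0.085,0.003,-0.011,0.002,6.95]]]'
python3 -m handwheel '[[[0.085,0.002,-0.012,0.001,6.95],[0.085,0,0,0.019,0.0],[0.085,0,0,0.018,0.0],[0.085,0,0,0.019,0.0],[0.085,0,0,0.018,0.0],[0.04,0,0,0,0],[0,0,0,0,0],[0,0,0,0,0],[0,0,0,0,0],[0,0,0,0,0]]]' 50
```

```text
time: 14.23
eef_pos: [0.5641, 0.119, 0.1923]
tcp_rot: [0.998, 0.058, -0.001, -0.0]
contact_force: [0.2, 0.6, 0.1]
opening: 0.994
finger_force: 0.0
time: 15.07
eef_pos: [0.5661, 0.1306, 0.1199]
tcp_rot: [1.0, 0.0, 0.001, -0.0]
contact_force: [0.1, -0.5, 0.9]
opening: 0.29
finger_force: 0.0
```

```bash
python3 -m handwheel '[[[0,0,0,0,0],[0,0,0,0,0],[0,0,0.004,-0.008,0],[0,0,0.011,-0.018,0],[0,0,0.016,-0.02,0],[0,0,0.018,-0.019,0],[0,0,0.019,-0.016,0],[0,0,0.018,-0.012,0],[0,0,0.01,-0.006,0],[0,0,0.001,-0.001,0],[0,0,0,0,0]]]' 50
python3 - <<'E'
from h import *
print(get_state()["eef_pos"])
viewer.read_camera("scene");viewer.read_camera("top")
for n in("scene","top"):
  for t,z in(("bush0_center",.06),("tote_grip",.234),("scoop_blade",.06)):
    for r in viewer.pinpoint(n,t)[:4]: print(n,t,r["confidence"],(np.array(r["xy"])*[512,384]).round(),onz(cam(n),r["xy"][0]*512,r["xy"][1]*384,z).round(4))
E
```

```text
time: 15.98
eef_pos: [0.5678, 0.0393, 0.2235]
tcp_rot: [1.0, 0.0, 0.005, -0.007]
contact_force: [1.7, 17.1, 8.9]
opening: 0.141
finger_force: 52.9
[0.56776343 0.03933454 0.22351131]
scene bush0_center 0.47 [229. 216.] [ 0.5811 -0.0684  0.06  ]
scene bush0_center 0.31 [313. 129.] [0.6547 0.3598 0.06  ]
scene tote_grip 0.97 [242. 147.] [0.5634 0.0429 0.234 ]
scene scoop_blade 0.59 [229. 205.] [ 0.5627 -0.0382  0.06  ]
top bush0_center 0.7 [279. 203.] [ 0.5688 -0.0354  0.06  ]
top bush0_center 0.66 [403. 233.] [ 0.4876 -0.3566  0.06  ]
top tote_grip 0.73 [250. 191.] [0.5698 0.0331 0.234 ]
top scoop_blade 0.56 [280. 203.] [ 0.5709 -0.0395  0.06  ]
```

```bash
python3 -m handwheel '[[[0.06,0,0,0,0],[0.085,0,0,0,0],[0.085,0,0,0,0],[0.085,0,0,-0.025,0],[0.085,0,0,-0.035,0]]]'
python3 - <<'E'
from h import *
print(get_state()["eef_pos"])
a=viewer.read_camera("scene");viewer.read_camera("top")
for n in("scene","top"):
  for t,z in(("bush0_center",.06),("tote_grip",.234),("scoop_grip",.14)):
    for r in viewer.pinpoint(n,t)[:4]: print(n,t,r["confidence"],(np.array(r["xy"])*[512,384]).round(),onz(cam(n),r["xy"][0]*512,r["xy"][1]*384,z).round(4))
cv2.imwrite("pics/s7.png",cv2.resize(a[130:240,170:290],(720,660)[:2]) if 0 else cv2.resize(a[140:240,170:290],(720,600)))
plan([([.564,-.096,.26],90,13,.085)])
E
```

```text
time: 16.8
eef_pos: [0.5626, 0.0331, 0.274]
tcp_rot: [1.0, -0.0, -0.005, -0.0]
contact_force: [0.6, 0.7, -0.0]
opening: 0.841
finger_force: 0.0
[0.56257745 0.03314587 0.27403215]
scene bush0_center 0.72 [143. 273.] [ 0.4689 -0.3347  0.06  ]
scene bush0_center 0.54 [228. 214.] [ 0.5743 -0.0647  0.06  ]
scene tote_grip 0.74 [242. 148.] [0.5662 0.0407 0.234 ]
scene tote_grip 0.27 [234. 196.] [ 0.6253 -0.1096  0.234 ]
scene scoop_grip 0.61 [219. 201.] [ 0.5617 -0.0865  0.14  ]
scene scoop_grip 0.27 [230. 206.] [ 0.598  -0.0863  0.14  ]
top tote_grip 0.83 [249. 192.] [0.5683 0.036  0.234 ]
top tote_grip 0.66 [288. 207.] [ 0.5349 -0.0503  0.234 ]
[[[0.085,-0.0,0.01,0.001,-6.92],[0.085,-0.001,0.01,0.001,-6.92],[0.085,-0.002,0.01,0.001,-6.92],[0.085,-0.004,0.009,0.001,-6.92],[0.085,-0.005,0.009,0.001,-6.92],[0.085,-0.006,0.008,0.001,-6.92],[0.085,-0.007,0.007,0.001,-6.92],[0.085,-0.007,0.007,0.002,-6.92],[0.085,-0.008,0.006,0.001,-6.92],[0.085,-0.009,0.005,0.002,-6.92],[0.085,-0.009,0.003,0.001,-6.92],[0.085,-0.009,0.002,0.002,-6.92]]]
[[[0.085,-0.01,0.001,0.001,-6.92]]]
end [ 0.5635 -0.0957  0.2604] 89.95
```

View pics/s7.png

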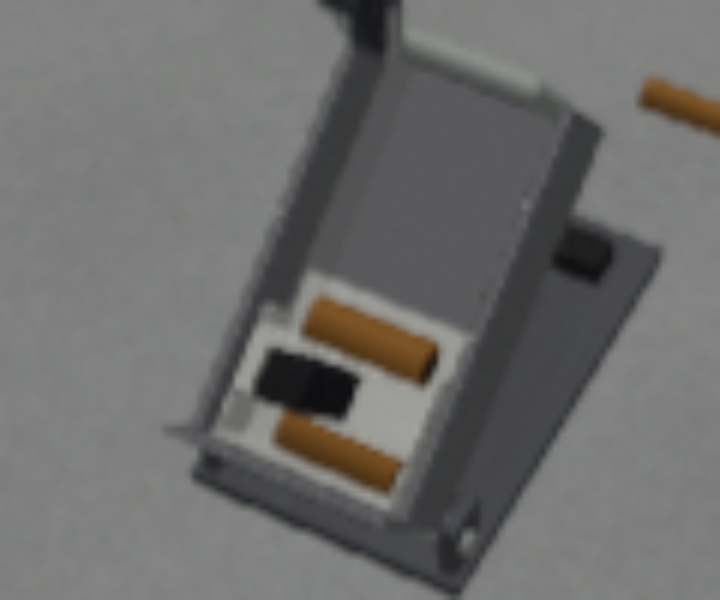

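The picture shows the tote fully tipped and all three bushings in the scoop: one near the lip (370,340), one under the bridge and one at the back wall (335,455). Next: grip the tilted post.

```bash
python3 -m handwheel '[[[0.085,0,0.01,0.001,-6.92],[0.085,-0.001,0.01,0.001,-6.92],[0.085,-0.002,0.01,0.001,-6.92],[0.085,-0.004,0.009,0.001,-6.92],[0.085,-0.005,0.009,0.001,-6.92],[0.085,-0.006,0.008,0.001,-6.92],[0.085,-0.007,0.007,0.001,-6.92],[0.085,-0.007,0.007,0.002,-6.92],[0.085,-0.008,0.006,0.001,-6.92],[0.085,-0.009,0.005,0.002,-6.92],[0.085,-0.009,0.003,0.001,-6.92],[0.085,-0.009,0.002,0.002,-6.92]]]'
python3 -m handwheel '[[[0.085,-0.01,0.001,0.001,-6.92],[0.085,0,0,0,0]]]'
python3 - <<'E'
from h import *
s=get_state();print(s["eef_pos"],yaw(s))
c=cam("wrist");w=viewer.read_camera("wrist");cv2.imwrite("pics/w8.png",w)
for t,z in(("scoop_grip",.142),("bush0_center",.06)):
    for r in viewer.pinpoint("wrist",t)[:4]: print(t,r["confidence"],(np.array(r["xy"])*[512,384]).round(),onz(c,r["xy"][0]*512,r["xy"][1]*384,z).round(4))
# dark post pixels near expected
e=proj(c,[.564,-.096,.147]);print(e,proj(c,[.564,-.112,.165]))
g=cv2.cvtColor(w,cv2.COLOR_BGR2GRAY); u,v=e.round().astype(int)
m=(g[v-45:v+35,u-45:u+45]<45).astype(np.uint8);n,l,st,ce=cv2.connectedComponentsWithStats(m)
for i in range(1,n):
    if st[i,4]>60: print(st[i]+[u-45,v-45,0,0,0],ce[i]+[u-45,v-45])
E
```

```text
time: 18.2
eef_pos: [0.5641, -0.086, 0.2618]
tcp_rot: [0.747, 0.665, -0.001, -0.001]
contact_force: [0.1, 0.3, 1.7]
opening: 0.997
finger_force: 0.0
time: 18.37
eef_pos: [0.5637, -0.0968, 0.2605]
tcp_rot: [0.707, 0.707, -0.001, -0.001]
contact_force: [0.5, -0.1, -1.6]
opening: 0.994
finger_force: 0.0
[ 0.56370693 -0.09678537  0.26047871] 89.99546781641756
scoop_grip 0.98 [260. 180.] [ 0.5654 -0.0903  0.142 ]
[258.78420826 187.41851811] [258.84273718 209.77368219]
[ 248  143   27   70 1710] [260.48070175 178.22105263]
[214 144   4  35  69] [215.4057971  161.30434783]
```

```bash
python3 -m handwheel '[[[0.085,0.001,0.001,0.03,0],[0.085,0,0,0.035,0],[0.085,0,0,0.035,0],[0.085,0,0,0.025,0],[0.085,0,0,0.008,0],[0.05,0,0,0,0],[0.02,0,0,0,0],[0.01,0,0,0,0],[0.01,0,0,0,0],[0.01,0,0,0,0],[0.01,0,0,0,0],[0.01,0,0,0,0]]]' 120
python3 -m handwheel '[[[0.01,0,0,0,0],[0.01,0,0,-0.003,0],[0.01,0,0,-0.006,0],[0.01,0,0,-0.01,0],[0.01,0,0,-0.015,0],[0.01,0,0,-0.02,0],[0.01,0,0,-0.025,0],[0.01,0,0,-0.025,0],[0.01,0,0,-0.02,0],[0.01,0,0,-0.012,0],[0.01,0,0,-0.006,0],[0.01,0,0,0,0]]]'
python3 - <<'E'
from h import *
s=get_state();p=s["eef_pos"];print(p,yaw(s))
c=cam("wrist");w=viewer.read_camera("wrist");cv2.imwrite("pics/w9.png",w);cs=cam("scene");viewer.read_camera("scene")
R_={}
for n in("wrist","scene"):
  for t,z in(("scoop_grip",p[2]+.019),("scoop_blade",p[2]-.06),("bush0_center",p[2]-.05)):
    for r in viewer.pinpoint(n,t)[:3]:
        u=np.array(r["xy"])*[512,384]; R_.setdefault((n,t),u); print(n,t,r["confidence"],u.round(),onz(cam(n),*u,z).round(4))
for t in("scoop_grip","scoop_blade","bush0_center"):
    if("wrist",t) in R_ and ("scene",t) in R_: print(t,tri([ray(c,*R_["wrist",t]),ray(cs,*R_["scene",t])]).round(4))
E
```

```text
time: 19.52
eef_pos: [0.5669, -0.095, 0.1319]
tcp_rot: [0.707, 0.707, 0.001, 0.002]
contact_force: [-0.5, 0.4, 7.0]
opening: 0.264
finger_force: 117.8
time: 20.52
eef_pos: [0.5652, -0.0946, 0.2717]
tcp_rot: [0.707, 0.707, -0.0, 0.0]
contact_force: [1.5, -0.4, -7.0]
opening: 0.263
finger_force: 119.6
[ 0.5652121  -0.09461632  0.27169558] 89.96714287514745
wrist scoop_grip 0.8 [255. 240.] [ 0.562  -0.083   0.2907]
wrist scoop_blade 0.26 [255. 240.] [ 0.5609 -0.1203  0.2117]
scene scoop_grip 0.89 [218. 172.] [ 0.5749 -0.0991  0.2907]
scene scoop_grip 0.4 [229. 279.] [ 0.7429 -0.3403  0.2907]
scene scoop_blade 0.73 [227. 177.] [ 0.5687 -0.0495  0.2117]
scene bush0_center 0.57 [224. 185.] [ 0.5816 -0.0837  0.2217]
scoop_grip [ 0.5656 -0.0902  0.2765]
scoop_blade [ 0.5766 -0.0897  0.2667]
```

```bash
python3 - <<'E'
from h import *
a=viewer.read_camera("scene"); t=viewer.read_camera("top")
for im,nm,(x0,x1,y0,y1) in((a,"scene",(180,285,130,240)),(t,"top",(200,330,160,260)),(cv2.imread("pics/w9.png"),"wrist",(0,512,0,384))):
    h=cv2.cvtColor(im,cv2.COLOR_BGR2HSV); m=cv2.inRange(h,(5,120,60),(22,255,255))[y0:y1,x0:x1]
    n,l,st,ce=cv2.connectedComponentsWithStats(m)
    print(nm,[(st[i,:4]+[x0,y0,0,0]).tolist()+[int(st[i,4])] for i in range(1,n) if st[i,4]>8])
for n in ("top","scene"):
  for r in viewer.pinpoint(n,"pan_in")[:2]: print(n,r["confidence"],onz(cam(n),r["xy"][0]*512,r["xy"][1]*384,.089).round(4))
print("force",get_state()["contact_force"])
plan([([.562,-.105,.272],-.7,1,.01),([.470,-.430,.252],-6.0,13,.01),([.468,-.452,.25],-.3,2,.01)])
E
```

```text
scene [[277, 153, 8, 7, 36], [231, 164, 11, 8, 54], [213, 178, 22, 15, 149]]
top [[272, 181, 7, 20, 78]]
wrist [[410, 0, 102, 215, 14125], [199, 91, 107, 63, 6135], [507, 137, 5, 27, 83], [298, 220, 43, 42, 797]]
top 0.88 [ 0.4881 -0.3539  0.089 ]
scene 0.79 [ 0.4876 -0.3472  0.089 ]
force [ 1.09948385 -0.71645222 -7.84580081]
[[[0.01,-0.01,-0.003,-0.001,0.7],[0.01,-0.025,-0.007,0.002,0.46],[0.01,-0.025,-0.007,0.002,0.46],[0.01,-0.025,-0.006,0.001,0.46],[0.01,-0.025,-0.006,0.002,0.46],[0.01,-0.025,-0.006,0.001,0.46],[0.01,-0.026,-0.006,0.002,0.46],[0.01,-0.025,-0.006,0.001,0.46],[0.01,-0.026,-0.005,0.002,0.46],[0.01,-0.026,-0.005,0.001,0.46],[0.01,-0.026,-0.005,0.002,0.46],[0.01,-0.025,-0.005,0.001,0.46]]]
[[[0.01,-0.026,-0.004,0.002,0.46],[0.01,-0.025,-0.004,0.001,0.46],[0.01,-0.011,0.0,0.001,0.15],[0.01,-0.011,0.0,0.001,0.15]]]
end [ 0.4679 -0.4516  0.2502] 82.99
```

```bash
python3 -m handwheel '[[[0.01,-0.01,-0.003,-0.001,0.7],[0.01,-0.025,-0.007,0.002,0.46],[0.01,-0.025,-0.007,0.002,0.46],[0.01,-0.025,-0.006,0.001,0.46],[0.01,-0.025,-0.006,0.002,0.46],[0.01,-0.025,-0.006,0.001,0.46],[0.01,-0.026,-0.006,0.002,0.46],[0.01,-0.025,-0.006,0.001,0.46],[0.01,-0.026,-0.005,0.002,0.46],[0.01,-0.026,-0.005,0.001,0.46],[0.01,-0.026,-0.005,0.002,0.46],[0.01,-0.025,-0.005,0.001,0.46]]]'
python3 -m handwheel '[[[0.01,-0.026,-0.004,0.002,0.46],[0.01,-0.022,-0.004,0.001,0.46],[0.01,-0.011,0.0,0.001,0.15],[0.01,-0.008,0.0,0.001,0.15],[0.01,0,0,0,0]]]'
python3 - <<'E'
from h import *
s=get_state();p=s["eef_pos"];print(p,yaw(s),s["contact_force"])
w=viewer.read_camera("wrist");sc=viewer.read_camera("scene")
for n in("wrist","scene"):
  for t,z in(("pan_in",.089),("scoop_grip",p[2]+.019),("scoop_blade",p[2]-.07),("bush0_center",p[2]-.06)):
    for r in viewer.pinpoint(n,t)[:2]:
        u=np.array(r["xy"])*[512,384]; print(n,t,round(r["confidence"],2),u.round(),onz(cam(n),*u,z).round(4))
cv2.imwrite("pics/m10.png",np.hstack([cv2.resize(sc[180:310,70:220],(390,338)),cv2.resize(w,(410,338))]))
E
```

```text
time: 22.12
eef_pos: [0.4828, -0.3821, 0.2554]
tcp_rot: [0.742, 0.67, -0.0, 0.0]
contact_force: [0.9, -0.8, -7.2]
opening: 0.26
finger_force: 119.3
time: 22.53
eef_pos: [0.4679, -0.4472, 0.2499]
tcp_rot: [0.75, 0.662, -0.0, 0.0]
contact_force: [0.3, 1.2, -8.0]
opening: 0.259
finger_force: 119.3
[ 0.46794895 -0.44722127  0.24994092] 82.8819484715682 [ 0.31889884  1.20670093 -8.02684407]
wrist pan_in 0.29 [256. 146.] [ 0.4715 -0.4101  0.089 ]
wrist scoop_grip 0.65 [255. 240.] [ 0.4681 -0.4352  0.2689]
wrist bush0_center 0.21 [259. 146.] [ 0.4749 -0.3996  0.1899]
scene pan_in 0.96 [141. 275.] [ 0.4825 -0.3515  0.089 ]
scene scoop_grip 0.57 [ 99. 269.] [ 0.4731 -0.4435  0.2689]
scene scoop_blade 0.74 [121. 268.] [ 0.4705 -0.3909  0.1799]
scene bush0_center 0.58 [113. 279.] [ 0.4766 -0.426   0.1899]
```

View pics/m10.png

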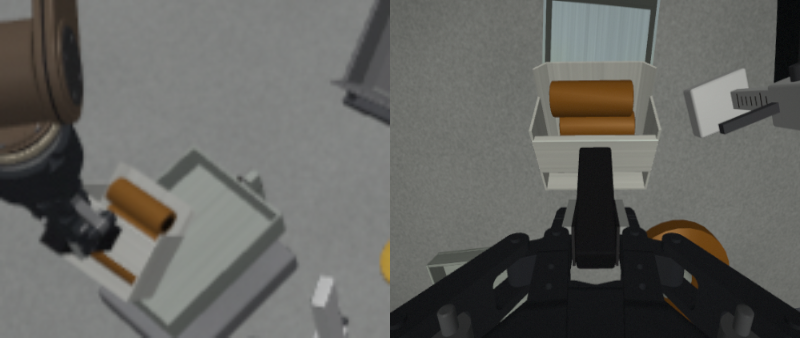

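The last picture shows all three bushings in the lip-up scoop over the pan's far end; pan rims in the wrist view at columns 545 and 657, its far wall at rows 2–10.

```bash
python3 - <<'E'
from h import *
c=cam("wrist");q=lambda u,v:((u-390)/.8008,v/.8802)
for p,z in(((552,2),.121),((648,10),.121),((552,2),.089),((648,10),.089),((545,55),.121),((657,55),.121),((545,20),.121),((657,20),.121)): print(p,z,onz(c,*q(*p),z).round(4))
w=cv2.imread("pics/top0.png")
# fit pan rim in top0 via mask
viewer.read_camera("top")
E
```

```text
(552, 2) 0.121 [ 0.4405 -0.2791  0.121 ]
(648, 10) 0.121 [ 0.5426 -0.2986  0.121 ]
(552, 2) 0.089 [ 0.4364 -0.2676  0.089 ]
(648, 10) 0.089 [ 0.5505 -0.2894  0.089 ]
(545, 55) 0.121 [ 0.4247 -0.3263  0.121 ]
(657, 55) 0.121 [ 0.5498 -0.3413  0.121 ]
(545, 20) 0.121 [ 0.4303 -0.2941  0.121 ]
(657, 20) 0.121 [ 0.5518 -0.3087  0.121 ]
```

```bash
python3 - <<'E'
from h import *
u=np.array([.177,.984,0]);rim=np.array([.467,-.421,.089])
G=lambda f:rim+u*(.032*np.cos(f)-.108*np.sin(f))+[0,0,.032*np.sin(f)+.108*np.cos(f)-.019]
r=np.radians
s=G(r(34))
plan([(s+[0,0,.035],-3.1,3,.01),(s,0,4,.01)])
plan([(G(r(f)),0,1,.01) for f in(30,25,20,15,10,5,0,-3,-6,-9)],p=s,a=79.8)
plan([(G(r(f)),0,1,.01) for f in(-12,-15,-18,-20)],p=G(r(-9)),a=79.8)
E
```

```text
[[[0.01,-0.003,-0.002,0.013,1.03],[0.01,-0.003,-0.002,0.013,1.03],[0.01,-0.004,-0.002,0.012,1.03],[0.01,-0.0,-0.0,0.009,0.0],[0.01,-0.0,-0.0,0.009,0.0],[0.01,-0.0,-0.0,0.009,0.0],[0.01,-0.0,-0.0,0.008,0.0]]]
end [ 0.4614 -0.4544  0.1775] 79.93
[[[0.01,0.008,-0.0,-0.002,0.0],[0.01,0.009,-0.0,-0.002,0.0],[0.01,0.01,-0.0,-0.001,0.0],[0.01,0.01,-0.0,-0.0,0.0],[0.01,0.01,-0.0,0.001,0.0],[0.01,0.009,-0.0,0.001,0.0],[0.01,0.01,-0.0,0.002,0.0],[0.01,0.005,-0.0,0.002,0.0],[0.01,0.006,-0.0,0.002,0.0],[0.01,0.005,-0.0,0.003,0.0]]]
end [ 0.4755 -0.3736  0.1714] 79.8
[[[0.01,0.005,-0.0,0.003,0.0],[0.01,0.005,-0.0,0.003,0.0],[0.01,0.005,-0.0,0.003,0.0],[0.01,0.004,-0.0,0.002,0.0]]]
end [ 0.4789 -0.3546  0.1607] 79.8
```

```bash
python3 -m handwheel '[[[0.01,-0.003,-0.002,0.013,1.03],[0.01,-0.003,-0.002,0.013,1.03],[0.01,-0.004,-0.002,0.012,1.03]]]'
python3 -m handwheel '[[[0.01,0,0,0.009,0.0],[0.01,0,0,0.009,0.0]]]'
python3 -m handwheel '[[[0.01,0,0,0.009,0.0],[0.01,0,0,0.008,0.0],[0.01,0,0,0,0]]]'
```

```text
time: 23.33
eef_pos: [0.4605, -0.4544, 0.2101]
tcp_rot: [0.767, 0.642, -0.0, -0.001]
contact_force: [-1.7, 0.2, -4.2]
opening: 0.261
finger_force: 120.0
time: 23.5
eef_pos: [0.46, -0.4554, 0.1928]
tcp_rot: [0.767, 0.642, -0.001, -0.001]
contact_force: [-2.1, -1.4, -3.1]
opening: 0.26
finger_force: 120.0
time: 23.75
eef_pos: [0.4608, -0.4558, 0.1776]
tcp_rot: [0.767, 0.642, -0.001, 0.001]
contact_force: [-3.7, -2.1, -1.0]
opening: 0.258
finger_force: 120.4
```

```bash
python3 -m handwheel '[[[0.01,0,0,0,0.0],[0.01,0.008,0,-0.002,0.0],[0.01,0.009,0,-0.002,0.0]]]' 60
python3 - <<'E'
from h import *
s=get_state();p=s["eef_pos"];viewer.read_camera("scene")
for t,z in(("pan_in",.06),("scoop_blade",p[2]-.07),("scoop_grip",p[2]+.019),("bush0_center",p[2]-.06)):
    for r in viewer.pinpoint("scene",t)[:2]:
        u=np.array(r["xy"])*[512,384]; print(t,round(r["confidence"],2),u.round(),onz(cam("scene"),*u,z).round(4))
E
```

```text
time: 24.0
eef_pos: [0.4647, -0.4419, 0.184]
tcp_rot: [0.767, 0.642, -0.002, 0.005]
contact_force: [-2.6, -7.1, -1.9]
opening: 0.265
finger_force: 120.0
pan_in 0.65 [146. 277.] [ 0.4846 -0.341   0.06  ]
scoop_blade 0.72 [316. 127.] [0.6772 0.3188 0.114 ]
scoop_blade 0.63 [127. 283.] [ 0.4749 -0.3941  0.114 ]
scoop_grip 0.71 [107. 278.] [ 0.4694 -0.4341  0.203 ]
bush0_center 0.57 [118. 293.] [ 0.4766 -0.43    0.124 ]
```

```bash
python3 -m handwheel '[[[0.012,0.01,0,-0.001,0.0],[0.012,0,0,0,0.0]]]' 50
```

```text
time: 24.42
eef_pos: [0.4672, -0.4296, 0.1844]
tcp_rot: [0.766, 0.642, -0.001, 0.004]
contact_force: [-0.9, -4.9, 0.4]
opening: 0.262
finger_force: 120.8
```

```bash
python3 - <<'E'
from h import *
s=get_state();p=s["eef_pos"];viewer.read_camera("scene")
for t,z in(("scoop_blade",p[2]-.08),("scoop_grip",p[2]+.019)):
    for r in viewer.pinpoint("scene",t)[:2]:
        u=np.array(r["xy"])*[512,384]; print(t,round(r["confidence"],2),u.round(),onz(cam("scene"),*u,z).round(4))
print(s["wrist_torque"])
E
```

```text
scoop_blade 0.78 [128. 282.] [ 0.4719 -0.3889  0.1044]
scoop_grip 0.92 [108. 276.] [ 0.467  -0.4285  0.2034]
[-1.50018872  0.1970913  -0.10237169]
```

```bash
python3 -m handwheel '[[[0.012,0.01,0,0,0.0],[0.012,0.01,0,0.001,0.0],[0.012,0,0,0,0]]]' 50
python3 - <<'E'
from h import *
s=get_state();p=s["eef_pos"];viewer.read_camera("scene")
for t,z in(("pan_in",.06),("scoop_blade",p[2]-.085),("scoop_grip",p[2]+.019)):
    for r in viewer.pinpoint("scene",t)[:2]:
        u=np.array(r["xy"])*[512,384]; print(t,round(r["confidence"],2),u.round(),onz(cam("scene"),*u,z).round(4))
print(s["wrist_torque"])
E
```

```text
time: 24.82
eef_pos: [0.4708, -0.4087, 0.1829]
tcp_rot: [0.766, 0.642, 0.0, 0.002]
contact_force: [-0.6, -3.7, -0.3]
opening: 0.263
finger_force: 122.5
pan_in 0.71 [145. 281.] [ 0.4886 -0.3504  0.06  ]
scoop_blade 0.89 [129. 282.] [ 0.471  -0.3854  0.0979]
scoop_blade 0.57 [228. 218.] [ 0.5958 -0.0973  0.0979]
scoop_grip 0.7 [115. 267.] [ 0.4676 -0.4031  0.2019]
[-1.13696805 -0.07710347 -0.10898719]
```

```bash
python3 -m handwheel '[[[0.012,0.009,0,0.001,0.0],[0.012,0.01,0,0.002,0.0],[0.012,0.005,0,0.002,0],[0.012,0.006,0,0.002,0],[0.012,0.005,0,0.003,0],[0.012,0,0,0,0],[0.012,0,0,0,0],[0.012,0,0,0,0]]]' 50
python3 - <<'E'
from h import *
s=get_state();p=s["eef_pos"];a=viewer.read_camera("scene");w=viewer.read_camera("wrist")
for n in("scene","wrist"):
  for t,z in(("pan_in",.06),("scoop_blade",p[2]-.085),("scoop_grip",p[2]+.019),("bush0_center",.08)):
    for r in viewer.pinpoint(n,t)[:3]:
        u=np.array(r["xy"])*[512,384]; print(n,t,round(r["confidence"],2),u.round(),onz(cam(n),*u,z).round(4))
def comps(im,b):
    x0,x1,y0,y1=b;m=cv2.inRange(cv2.cvtColor(im,cv2.COLOR_BGR2HSV),(5,120,60),(22,255,255))[y0:y1,x0:x1]
    n,l,st,ce=cv2.connectedComponentsWithStats(m); return [(st[i,:4]+[x0,y0,0,0]).tolist()+[int(st[i,4])] for i in range(1,n) if st[i,4]>12]
print(comps(a,(80,210,220,320)),comps(w,(0,512,0,240)))
E
```

```text
time: 25.68
eef_pos: [0.4766, -0.3725, 0.1723]
tcp_rot: [0.766, 0.642, 0.002, -0.0]
contact_force: [3.2, 0.8, 6.3]
opening: 0.263
finger_force: 125.6
scene pan_in 0.7 [144. 279.] [ 0.4837 -0.3489  0.06  ]
scene scoop_blade 0.87 [127. 285.] [ 0.4673 -0.3912  0.0873]
scene scoop_grip 0.69 [123. 264.] [ 0.474  -0.3815  0.1913]
scene scoop_grip 0.3 [144. 278.] [ 0.5378 -0.3901  0.1913]
scene bush0_center 0.48 [123. 288.] [ 0.4598 -0.4008  0.08  ]
wrist scoop_blade 0.68 [257. 267.] [ 0.4641 -0.4382  0.0873]
wrist scoop_grip 0.95 [258. 266.] [ 0.4749 -0.377   0.1913]
[[134, 266, 16, 14, 93], [114, 279, 20, 17, 156]] [[380, 0, 71, 40, 1566], [210, 163, 90, 47, 3818]]
```

```bash
python3 -m handwheel '[[[0.012,0.005,0,0.003,0],[0.012,0.005,0,0.003,0],[0.012,0.005,0,0.003,0],[0.012,0.004,0,0.002,0],[0.012,0,0,0,0],[0.012,0,0,0,0],[0.012,0,0,0,0],[0.012,0,0,0,0]]]' 50
cat >> h.py <<'E'
def comps(im,b):
    x0,x1,y0,y1=b;m=cv2.inRange(cv2.cvtColor(im,cv2.COLOR_BGR2HSV),(5,120,60),(22,255,255))[y0:y1,x0:x1]
    n,l,st,ce=cv2.connectedComponentsWithStats(m); return [(st[i,:4]+[x0,y0,0,0]).tolist()+[int(st[i,4])] for i in range(1,n) if st[i,4]>12]
def rep(items,cams=("scene","wrist")):
  s=get_state();a={n:viewer.read_camera(n) for n in cams}
  for n in cams:
   C=cam(n)
   for t,z in items:
    for r in viewer.pinpoint(n,t)[:3]:
        u=np.array(r["xy"])*[512,384]; print(n,t,round(r["confidence"],2),u.round(),onz(C,*u,z).round(4))
   print(comps(a[n],dict(scene=(80,210,220,320),wrist=(0,512,0,240),top=(360,450,190,280))[n]))
  return a
E
python3 - <<'E'
from h import *
z=get_state()["eef_pos"][2]
rep([("pan_in",.06),("scoop_blade",z-.085),("scoop_grip",z+.019),("bush0_center",.08)])
E
```

```text
time: 26.85
eef_pos: [0.4796, -0.356, 0.1627]
tcp_rot: [0.766, 0.643, -0.001, 0.002]
contact_force: [0.6, -2.6, 9.2]
opening: 0.26
finger_force: 128.6
scene pan_in 0.63 [144. 279.] [ 0.4836 -0.3474  0.06  ]
scene scoop_blade 0.87 [131. 287.] [ 0.4733 -0.3888  0.0777]
scene scoop_blade 0.59 [244. 148.] [0.5044 0.1625 0.0777]
scene scoop_grip 0.71 [129. 261.] [ 0.4773 -0.3669  0.1817]
scene scoop_grip 0.42 [313. 131.] [0.6946 0.2363 0.1817]
scene bush0_center 0.79 [147. 271.] [ 0.4861 -0.3335  0.08  ]
scene bush0_center 0.55 [322. 173.] [0.7589 0.1861 0.08  ]
[[137, 251, 32, 31, 493]]
wrist scoop_blade 0.78 [256. 232.] [ 0.472  -0.3881  0.0777]
wrist bush0_center 0.8 [261. 175.] [ 0.4854 -0.3379  0.08  ]
[[383, 0, 74, 55, 2147], [209, 100, 95, 94, 7265]]
```

```bash
python3 -m handwheel '[[[0.012,-0.006,0,-0.003,0],[0.012,-0.01,0,-0.004,0],[0.012,-0.012,0,-0.005,0],[0.012,-0.014,0,-0.006,0],[0.012,-0.014,0,-0.007,0],[0.012,-0.014,0,-0.008,0],[0.012,-0.014,0,-0.02,0],[0.012,0,0,-0.03,0],[0.012,0,0,-0.03,0],[0.012,0,0,0,0]]]' 120
python3 - <<'E'
from h import *
z=get_state()["eef_pos"][2]
a=rep([("pan_in",.065),("scoop_blade",z-.085),("scoop_grip",z+.019),("bush0_center",.08)],("scene","wrist","top"))
E
```

```text
time: 28.18
eef_pos: [0.4653, -0.4419, 0.2816]
tcp_rot: [0.767, 0.641, -0.0, 0.006]
contact_force: [-0.5, -0.4, 0.2]
opening: 0.259
finger_force: 126.8
scene pan_in 0.81 [143. 278.] [ 0.4812 -0.3502  0.065 ]
scene scoop_blade 0.81 [ 95. 291.] [ 0.461  -0.4718  0.1966]
scene scoop_grip 0.67 [ 90. 264.] [ 0.4672 -0.453   0.3006]
scene bush0_center 0.77 [142. 272.] [ 0.4772 -0.3416  0.08  ]
[[141, 249, 28, 29, 414], [132, 265, 22, 21, 203]]
wrist pan_in 0.82 [256.  91.] [ 0.4768 -0.3445  0.065 ]
wrist scoop_blade 0.68 [256. 228.] [ 0.4569 -0.4601  0.1966]
wrist bush0_center 0.76 [254.  89.] [ 0.4755 -0.3424  0.08  ]
[[221, 22, 59, 24, 1296], [227, 48, 58, 24, 1226], [226, 77, 57, 25, 1146], [356, 239, 14, 1, 14]]
top pan_in 0.9 [402. 232.] [ 0.4908 -0.3507  0.065 ]
top scoop_blade 0.8 [472. 238.] [ 0.4656 -0.4645  0.1966]
top scoop_grip 0.65 [488. 234.] [ 0.4658 -0.4438  0.3006]
top scoop_grip 0.53 [117. 179.] [0.5836 0.3027 0.3006]
top bush0_center 0.39 [175. 147.] [0.718  0.2372 0.08  ]
[[377, 221, 19, 25, 389], [397, 224, 12, 24, 198]]
```

All three bushings lie apart in the pan (wrist rows 22–102) and the scoop is clear. Next I'll carry it back to its old free spot.

```bash
python3 - <<'E'
from h import *
plan([([.436,-.12,.28],0,10,.012),([.455,.285,.2],0,13,.012),([.455,.285,.105],0,5,.012)])
E
```

```text
[[[0.012,0.031,-0.008,-0.001,0.0],[0.012,0.031,-0.008,-0.001,0.0],[0.012,0.031,-0.008,-0.001,0.0],[0.012,0.031,-0.008,-0.001,0.0],[0.012,0.031,-0.009,-0.0,0.0],[0.012,0.031,-0.008,-0.001,0.0],[0.012,0.031,-0.009,-0.0,0.0],[0.012,0.03,-0.008,-0.001,0.0],[0.012,0.031,-0.009,-0.0,0.0],[0.012,0.03,-0.008,-0.001,0.0],[0.012,0.031,-0.004,0.006,0.0],[0.012,0.031,-0.004,0.006,0.0]]]
[[[0.012,0.031,-0.004,0.006,0.0],[0.012,0.031,-0.004,0.006,0.0],[0.012,0.031,-0.004,0.006,0.0],[0.012,0.031,-0.004,0.006,0.0],[0.012,0.031,-0.004,0.006,0.0],[0.012,0.031,-0.004,0.006,0.0],[0.012,0.031,-0.004,0.006,0.0],[0.012,0.031,-0.004,0.007,0.0],[0.012,0.031,-0.004,0.006,0.0],[0.012,0.031,-0.004,0.007,0.0],[0.012,0.03,-0.005,0.006,0.0],[0.012,0.0,0.0,0.019,0.0]]]
[[[0.012,0.0,0.0,0.019,0.0],[0.012,0.0,0.0,0.019,0.0],[0.012,0.0,0.0,0.019,0.0],[0.012,0.0,0.0,0.019,0.0]]]
end [0.4547 0.2849 0.1053] 79.91
```

```bash
python3 -m handwheel '[[[0.012,0.031,-0.008,-0.001,0.0],[0.012,0.031,-0.008,-0.001,0.0],[0.012,0.031,-0.008,-0.001,0.0],[0.012,0.031,-0.008,-0.001,0.0],[0.012,0.031,-0.009,0,0.0],[0.012,0.031,-0.008,-0.001,0.0],[0.012,0.031,-0.009,0,0.0],[0.012,0.03,-0.008,-0.001,0.0],[0.012,0.031,-0.009,0,0.0],[0.012,0.03,-0.008,-0.001,0.0],[0.012,0.031,-0.004,0.003,0.0],[0.012,0.031,-0.004,0.003,0.0]]]'
python3 -m handwheel '[[[0.012,0.031,-0.004,0.003,0.0],[0.012,0.031,-0.004,0.003,0.0],[0.012,0.031,-0.004,0.003,0.0],[0.012,0.031,-0.004,0.006,0.0],[0.012,0.031,-0.004,0.006,0.0],[0.012,0.031,-0.004,0.008,0.0],[0.012,0.031,-0.004,0.008,0.0],[0.012,0.031,-0.004,0.01,0.0],[0.012,0.031,-0.004,0.01,0.0],[0.012,0.031,-0.004,0.01,0.0],[0.012,0.03,-0.005,0.008,0.0],[0.012,0.0,0.0,0.019,0.0]]]'
python3 -m handwheel '[[[0.012,0.0,0.0,0.019,0.0],[0.012,0.0,0.0,0.019,0.0],[0.012,0.0,0.0,0.019,0.0],[0.012,0.0,0.0,0.015,0.0],[0.012,0,0,0,0]]]'
python3 - <<'E'
from h import *
z=get_state()["eef_pos"][2]
a=rep([("scoop_blade",.005),("scoop_grip",z+.019)],("scene","top"))
E
```

```text
time: 29.93
eef_pos: [0.4393, -0.0564, 0.2752]
tcp_rot: [0.767, 0.642, 0.001, 0.001]
contact_force: [0.2, -0.1, -1.9]
opening: 0.26
finger_force: 126.8
time: 30.93
eef_pos: [0.4562, 0.29, 0.1829]
tcp_rot: [0.765, 0.644, 0.004, 0.0]
contact_force: [0.2, 0.5, -1.2]
opening: 0.262
finger_force: 126.8
time: 31.35
eef_pos: [0.4524, 0.284, 0.1048]
tcp_rot: [0.767, 0.642, -0.003, -0.001]
contact_force: [-0.3, -0.2, -3.5]
opening: 0.262
finger_force: 126.6
scene scoop_blade 0.69 [240. 135.] [0.4342 0.2652 0.005 ]
scene scoop_grip 0.7 [246. 109.] [0.4483 0.2792 0.1238]
[[141, 249, 28, 29, 412], [132, 265, 22, 21, 201]]
top scoop_blade 0.58 [168. 250.] [0.4513 0.265  0.005 ]
top scoop_grip 0.85 [150. 246.] [0.4565 0.2787 0.1238]
[[377, 221, 19, 25, 386], [397, 224, 12, 24, 198]]
```

```bash
python3 -m handwheel '[[[0.012,0,0,0.004,0],[0.012,0,0,0.003,0],[0.012,0,0,0.003,0],[0.012,0,0,0.002,0]]]'
python3 -m handwheel '[[[0.012,0,0,0.002,0],[0.012,0,0,0.002,0],[0.012,0,0,0,0]]]'
```

```text
time: 31.98
eef_pos: [0.4545, 0.2847, 0.0958]
tcp_rot: [0.767, 0.642, -0.0, -0.0]
contact_force: [0.3, 0.0, -2.5]
opening: 0.259
finger_force: 126.6
time: 32.23
eef_pos: [0.4543, 0.2847, 0.0916]
tcp_rot: [0.767, 0.642, -0.001, -0.0]
contact_force: [-0.1, 0.7, -2.2]
opening: 0.262
finger_force: 126.6
```

No table contact yet, so I'll keep lowering.

```bash
python3 -m handwheel '[[[0.012,0,0,0.003,0],[0.012,0,0,0.002,0],[0.012,0,0,0,0]]]'
python3 -m handwheel '[[[0.012,0,0,0.003,0],[0.012,0,0,0.002,0],[0.012,0,0,0,0]]]'
```

```text
time: 32.48
eef_pos: [0.4554, 0.2852, 0.09]
tcp_rot: [0.767, 0.642, -0.0, -0.0]
contact_force: [-5.0, -1.8, 10.2]
opening: 0.262
finger_force: 128.7
time: 32.73
eef_pos: [0.4559, 0.2856, 0.0899]
tcp_rot: [0.766, 0.642, -0.001, -0.0]
contact_force: [-14.5, -6.2, 32.7]
opening: 0.259
finger_force: 131.2
```

```bash
python3 -m handwheel '[[[0.012,0,0,-0.004,0],[0.012,0,0,-0.001,0],[0.03,0,0,0,0],[0.05,0,0,0,0],[0.085,0,0,0,0],[0.085,0,0,0,0],[0.085,0,0,-0.02,0],[0.085,0,0,-0.035,0],[0.085,0,0,-0.04,0],[0.085,0,0,-0.03,0],[0.085,0,0,0,0]]]' 20
python3 - <<'E'
from h import *
a=rep([("scoop_blade",.002),("scoop_grip",.095),("pan_in",.065)],("scene","top","wrist"))
for n in("scene","top","wrist"): cv2.imwrite(f"pics/f_{n}.png",a[n])
C={n:cam(n) for n in("scene","top")}
for t in("washer","spare","gauge","clamp","oil"):
  for n in C:
    for r in viewer.pinpoint(n,t)[:1]: u=np.array(r["xy"])*[512,384];print(t,n,u.round())
E
```

```text
time: 33.65
eef_pos: [0.4585, 0.2864, 0.2202]
tcp_rot: [0.767, 0.642, 0.006, 0.002]
contact_force: [1.1, 0.4, 1.5]
opening: 0.995
finger_force: 0.0
scene scoop_blade 0.8 [244. 140.] [0.4539 0.2561 0.002 ]
scene scoop_blade 0.37 [290. 164.] [0.6359 0.2342 0.002 ]
scene scoop_grip 0.79 [243. 116.] [0.4429 0.2727 0.095 ]
scene pan_in 0.58 [140. 276.] [ 0.4723 -0.348   0.065 ]
[[141, 249, 28, 29, 411], [132, 265, 22, 21, 201]]
top scoop_blade 0.89 [172. 250.] [0.4527 0.2549 0.002 ]
top scoop_grip 0.64 [160. 248.] [0.4524 0.2631 0.095 ]
top pan_in 0.93 [400. 235.] [ 0.4831 -0.3448  0.065 ]
top pan_in 0.32 [385. 232.] [ 0.4918 -0.3089  0.065 ]
[[376, 221, 20, 25, 389], [397, 224, 12, 24, 197]]
wrist scoop_blade 0.67 [258. 187.] [0.4504 0.2602 0.002 ]
wrist scoop_grip 0.72 [257. 214.] [0.4482 0.2581 0.095 ]
[[447, 162, 17, 25, 258], [364, 170, 86, 27, 1115]]
washer scene [231. 280.]
washer top [346. 171.]
spare scene [293. 165.]
spare top [178. 177.]
gauge scene [199. 339.]
gauge top [410. 165.]
clamp scene [315. 129.]
clamp top [117. 182.]
oil scene [324. 173.]
oil top [174. 146.]
```

```bash
python3 - <<'E'
from h import *
u=np.array([np.cos(np.radians(80)),np.sin(np.radians(80)),0])
w=cam("wrist")
b=np.array([.452,.257,0])
for n in("scene","top","wrist"):
    C=cam(n); im=cv2.imread(f"pics/f_{n}.png"); g=cv2.cvtColor(im,cv2.COLOR_BGR2GRAY)
    c0=proj(C,b-.003*u+[0,0,.05]);c1=proj(C,b-.003*u+[0,0,.125])
    x,y=((c0+c1)/2).round().astype(int);r=30 if n!="wrist" else 50
    m=(g[y-r:y+r,x-r:x+r]<50).astype(np.uint8);k,l,st,ce=cv2.connectedComponentsWithStats(m)
    print(n,"pred base,top",c0.round(),c1.round(),[((st[i,:4]+[x-r,y-r,0,0]).tolist(),int(st[i,4]),(ce[i]+[x-r,y-r]).round(1)) for i in range(1,k) if st[i,4]>15])
    # white scoop body
    h=cv2.cvtColor(im,cv2.COLOR_BGR2HSV); m=((h[...,2]>165)&(h[...,1]<40)).astype(np.uint8)[y-60:y+60,x-60:x+60]; k,l,st,ce=cv2.connectedComponentsWithStats(m)
    print("  white",[((st[i,:4]+[x-60,y-60,0,0]).tolist(),int(st[i,4])) for i in range(1,k) if st[i,4]>40])
    print("  pred lip/back corners",[proj(C,b+a*u+s*np.array([u[1],-u[0],0])+[0,0,z]).round().tolist() for a,s,z in((.044,.04,.002),(.044,-.04,.002),(-.046,.049,.049),(-.046,-.049,.049),(-.046,.04,0),(-.046,-.04,0))])
    for q in viewer.outline_of(n,"scoop_grip")[:1]: print("  ext",np.round(np.array(q["extent"])*[512,384,512,384]),q["confidence"])
E
```

```text
scene pred base,top [243. 130.] [243. 114.] [([240, 111, 9, 21], 170, array([244. , 120.7]))]
  white [([245, 129, 13, 9], 67), ([236, 133, 15, 10], 59)]
  pred lip/back corners [[261.0, 137.0], [242.0, 127.0], [247.0, 145.0], [223.0, 131.0], [244.0, 153.0], [226.0, 142.0]]
  ext [225. 110.  35.  40.] 0.56
top pred base,top [168. 250.] [160. 248.] []
  white [([104, 189, 120, 120], 10073)]
  pred lip/back corners [[158.0, 233.0], [152.0, 262.0], [188.0, 234.0], [180.0, 271.0], [191.0, 238.0], [185.0, 268.0]]
  ext [148. 227.  40.  44.] 0.9
wrist pred base,top [260. 203.] [261. 229.] [([244, 192, 27, 46], 1121, array([256.6, 215.5])), ([299, 259, 11, 7], 66, array([304.3, 262. ]))]
  white []
  pred lip/back corners [[291.0, 156.0], [228.0, 156.0], [301.0, 237.0], [218.0, 237.0], [289.0, 222.0], [230.0, 222.0]]
  ext [212. 153.  89.  85.] 0.91
```

```bash
python3 -c "
from plant import sign_off,get_state
print(get_state()['time'],sign_off())"
```

```text
the job is handed in; nothing more can be done
34.9 None
```

The job is handed in at 34.9 s, and the sign-off returned no verdict. By the camera measurements, the tote is tipped, all three bushings lie still in the scale pan, the scoop stands upright and released, and the other things have not shifted. I did not measure the pan's travel directly. One departure from your order: the tool can't tilt, so I put the scoop, lip uphill, in the tote's low end before tipping, first rolling the bushings uphill under its blade, and they then rolled straight into it.

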